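# Knock out stuck stirring bars, load the bottle washer and start it

## Robot

A 7-joint arm with a two-finger parallel gripper is mounted at the origin on the work surface. World frame = base frame: x ahead of the robot, y to its left, z up, the work surface at z = 0. Lengths are in m, angles in rad, forces in N, time in s.
With the tool pointing down it reaches from about 0.4 to 0.875 m from the base axis. Payload 6.5 kg.
Tool frame: the origin (TCP) lies on the centre line of the jaws, within the pads' length; the fingertips stand 22 mm ahead of it and the grasp point (between the pads) lies 3 mm ahead of it (robot.tips_ahead is the distance from the TCP to the fingertips, in m); z points along the fingers, y is the line along which they close (so a half turn about z gives the same grasp; the last joint's range is limited). The gripper opens to 88 mm and grips with 3 to 60 N. Pads are 18 mm wide; open, the fingers measure 123 mm over their backs; the gripper's body (75 mm by 187 mm) begins 45 mm behind the grasp point.
Start: joints at [1.221, 0.536, -0.004, 1.538, 0.003, 1.067, -0.071], TCP at [0.182, -0.624, 0.261] pointing down, gripper open.
Joint ranges: [-2.7, 2.7], [-0.37, 2.16], [-1.27, 1.26], [0.24, 2.4], [-1.31, 4.45], [0.19, 1.91], [-2.76, 2.76]. Speed limits (rad/s): [2.39, 2.39, 3.14, 3.14, 3.14, 3.14, 3.14].

## Interface

Orientations are given as a rotation vector (axis times angle).
In Python, from plant import robot gives the robot as it stands.
- The arm moves only by the shell command python3 shift.py 'ROWS' [OPENING] [FORCE]. ROWS is rows parted by semicolons, their numbers by spaces, 1 to 5 of them, each of 6 numbers: dx, dy, dz in m, then a rotation vector rx, ry, rz in rad; each row shifts and turns the commanded pose from where the row before left it, along the tool's axes as they then stand; what a row does not reach is not made up. A row lasts 1/12 s, in which the tool goes at most 0.0417 m and 0.125 rad, less where a joint would pass 70% of its speed; a pose out of reach is approached as far as the arm can. OPENING is the opening from 0.0 (shut) to 1.0 (fully open), set as the command begins (- or left out keeps the last). The fingers move at their own pace and stop on an object; FORCE is the grip in N (left out, the last holds). Time passes only in rows, so rows that do not move let the fingers close. It prints the time, the measured TCP pose, the force, the opening and the grip force at its end.
- robot.get_state(): the state, without advancing time (a new reading comes with each control period).
- robot.snapshot(name): name is "scene" or "top" or "wrist"; returns the picture (420x560x3 uint8, blue, green, red); there is no depth.
- robot.calibration(name): a dict with "camera_matrix" (3x3 intrinsics, pixels), "k1" (the pictures are not rectified: a ray, as slopes to the right and down, at radius r is drawn at 1 + k1 r^2 times it, then the intrinsics apply), "world_from_camera" (4x4, takes a point from camera to world coordinates); the wrist camera has in their place "tool_from_camera" (4x4, takes a point from camera to tool coordinates, whose origin is the TCP and whose axes are the flange's). Camera axes: x right, y up, looking along -z (the intrinsics and any distortion apply to the point x, -y, -z); pixel columns grow to the right and rows downward; lengths in m; the calibration is good to about 2 mm. A picture is of the moment at which its call begins: read the wrist's pose just before it. calibration takes no time and is no camera call.
- robot.sign_off(): hands the job in; it is judged then, once.
The state is a dict: "time_s": time; "qpos": joint angles; "qd": joint speeds; "joint_efforts": joint torques, N m; "ee_pos": TCP position; "orientation": TCP orientation; "ft_force": force on the tool from outside, world axes, zero at the start; "torque": the same for the moment, N m; "width": opening from 0.0 (shut) to 1.0 (fully open); "grasp_force": force on a finger pad.
Only numpy, scipy, OpenCV 4.12 (cv2) and the standard library are available. Lean on these libraries where they do the work, as an engineer would, in place of code of your own. Each camera call takes 0.05 s, during which the arm holds its last target. There are 200 camera calls.

## Task

Some of the three sample bottles still have an orange stirring bar stuck in the neck: tip each such bottle mouth down and tap its collar on the thick brass rim of the steel tray until the bar drops out into the tray, without touching the bars with the gripper; lay all three bottles, emptied, flat in the washer's basin. When all bottles lie in the basin and all the bars in the tray, start the washer: press its blue dial down, turn it clockwise from the red mark to the green mark and let it spring back up. Leave the glassware and the jar standing around alone.

Things in the scene. Friction and masses are not known exactly. Their poses are not given: they have to be found in the camera images.
- tray: Fixed stainless tray, outer 210 (own x) x 170 (own y) mm, origin under its centre, floor 4 mm thick, walls 4 mm thick and about 96 mm high; own x points to the robot's right (-y, within 12 degrees). Its right-hand wall (own x = +103 mm) carries the brass rim.
- tap_edge (a point): Centre of the brass rim of the tray's right-hand wall: a level brass rod 12 mm thick, 166 mm long along the tray's y; the point is on its axis, 96 mm above the table; axes as the tray's. To tap: hold the bottle on the tray's outer side, mouth sloping down and over the tray, so that the collar's end face, 3 to 4 mm above the bottle's underside, meets the rod and the bar's nose passes above it.
- washer: Fixed white benchtop bottle washer, 318 (own x) x 318 (own y) mm, 105 mm high, origin under its middle, own x away from the robot (within 6 degrees): an open steel basin in its +y part and a control deck with the dial in its -y part.
- basin (a point): Centre of the basin's floor, 61 mm above the table; axes as the washer's. Inside the basin measures 300 mm (x) x 202 mm (y); walls 9 mm thick and 44 mm high above the floor. Room for three bottles lying along y, 90 mm apart in x.
- dial_grip (a point): Grip point of the blue dial, on its vertical axis, 43 mm above the deck when up: the middle of an upright grip bar 52 mm long (own x), 15 mm thick (own y, the way to pinch it) and 34 mm high (17 mm above and below this point), on a 54 mm disc. It turns with the dial. The white line on the bar is at its -x end: it points to the red mark at first.
- shaft (a joint): How far the dial is pressed down, m: 0 up, 0.009 fully down. Sprung: about 3 N to start, 7 N fully down. It stays down only while pushed (or while a half-turned dial is caught below its gate).
- dial (a joint): Turn of the dial, rad, clockwise seen from above: 0 at the red mark, 1.2 (end stop) at the green mark. It is locked while up; it turns freely only while pressed down more than about 6 mm (keep pressing while turning) and springs up again at either mark.
- bottle1: Clear square bottle, 150 mm long, white 44 mm square collar at its mouth, lying on a flat side. Body 44 x 44 mm (the place to grip) from x = -35 to +75 mm, then a 30 mm square neck, then the collar, x = -70 to -75 (mouth plane). Origin: middle of its length, on its underside; x runs along it to the closed base, z up as it lies; its axis is 22 mm above the underside. 100 g.
- bottle2: A bottle just like bottle1.
- bottle3: A bottle just like bottle1.
- bar1: Orange stirring bar, 64 mm long, 14 mm thick, 20 mm ring round its middle, 45 g; origin at its centre, x along it. If present, it is stuck in the neck of the bottle of the same number: centre 59 mm mouthwards of the bottle's origin, nose 16 mm out of the mouth. Not to be touched by the fingers.
- bar2: As bar1, in bottle2. A sprung catch pinches a bar's ring: even mouth down it stays put. Each sharp knock of the collar's end face (0.15 to 0.3 m/s along the bottle, mouth sloping down 30 to 50 degrees) shifts it out by a few mm; after about 11 mm in all it slides out by itself.
- bar3: As bar1, in bottle3. Between knocks draw the bottle back gently and only 2 to 3 cm, still over the rim, and keep it there a moment after each knock: a bar that comes free while the bottle is drawn away falls outside the tray.
- flask: Glass volumetric flask, 80 mm wide, 175 mm tall, bystander; origin at the centre of its underside.
- beaker: Glass beaker, 80 mm wide, 100 mm tall, bystander; origin at the centre of its underside.
- reagent: Small jar with a red cap, 60 mm wide, 110 mm tall, bystander; origin at the centre of its underside.

How it is judged:
By the outcome, as a careful person would: the job done as asked, in the order asked, and still so for the second after the job is handed in, with the robot touching nothing.
Of bar1, bar2, bar3 only 2 to 3 are there at a start; the rules pass over those that are not, and their reading is None.
At some moment in a run one of bottle1, bottle2, bottle3 may be knocked a few centimetres aside while the robot is not near it.
It also fails if it takes over 200 s, if anything falls off the work surface, if the arm or the gripper's body presses on something with over 40 N, if the wrist force passes 120 N, or if a joint passes its speed limit or range.

## Working session

There is one attempt and no reset: what is moved stays moved. The work goes in short steps, Python scripts to look and compute and a shell command to move; the robot and the scene stay as the last step left them, time stands still between calls to the robot, and variables do not carry over. Pictures are saved under pics/ and viewed, at most 15 in all, crops included, and the job is handed in when it is done.

```bash
ls; mkdir -p pics; python3 - <<'E'
from plant import robot
import cv2
print(robot.get_state())
for n in ("scene","top"):
    im=robot.snapshot(n); cv2.imwrite(f"pics/{n}0.png",im); c=robot.calibration(n); print(n,c)
print(robot.calibration("wrist"))
E
```

```text
pics
plant.py
shift.py
{'time_s': 0.0, 'qpos': array([ 1.22082721,  0.53720318, -0.00448204,  1.53885041,  0.00263031,
        1.06730858, -0.07116169]), 'qd': array([-2.81508593e-03,  1.07276230e-05, -9.08560932e-05, -3.65780844e-04,
       -6.23518314e-04,  8.62614552e-04, -2.02079964e-04]), 'joint_efforts': array([-7.46188125e-04, -5.70993555e+01,  9.90344994e-01, -2.51608533e+01,
       -5.62858314e-02,  1.80564477e-02,  1.34085676e-04]), 'ee_pos': array([ 0.18182638, -0.6234497 ,  0.25982352]), 'orientation': array([-3.10828281e+00, -4.44257954e-01,  5.98005246e-04]), 'ft_force': array([1.18361928, 0.18700674, 0.04031487]), 'torque': array([-0.01964658,  0.03193591,  0.004999  ]), 'grasp_force': 0.0, 'width': 0.9998684217323135}
scene {'camera_matrix': array([[465.76085058,   0.        , 280.82384552],
       [  0.        , 465.76085058, 203.4104989 ],
       [  0.        ,   0.        ,   1.        ]]), 'k1': -0.017071503726314847, 'world_from_camera': array([[-0.87062128, -0.3009108 ,  0.38919312,  0.9774267 ],
[... 515 characters left out ...]
0.01681546],
       [-0.00936386,  0.07858714,  0.99686327,  1.29540412],
       [ 0.        ,  0.        ,  0.        ,  1.        ]])}
{'camera_matrix': array([[372.74035308,   0.        , 278.52607296],
       [  0.        , 372.74035308, 208.42712111],
       [  0.        ,   0.        ,   1.        ]]), 'k1': -0.023516270721142738, 'tool_from_camera': array([[-2.64445455e-05,  9.57759669e-01,  2.87569844e-01,
         7.40958224e-02],
       [ 9.99999315e-01,  3.61884311e-04, -1.11330752e-03,
         9.35557787e-05],
       [-1.17034806e-03,  2.87569617e-01, -9.57759023e-01,
        -1.22812167e-01],
       [ 0.00000000e+00,  0.00000000e+00,  0.00000000e+00,
         1.00000000e+00]])}
```
View pics/top0.png

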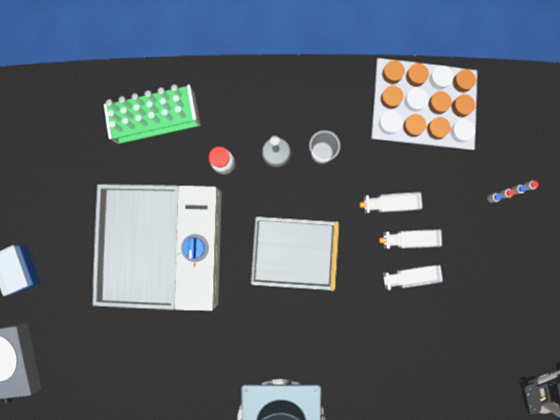

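View pics/scene0.png

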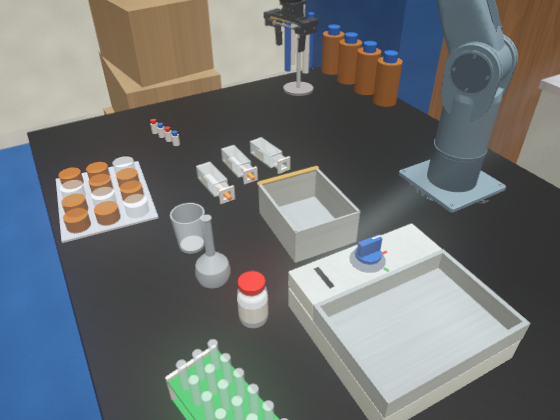

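The top view shows the washer at left (97–218, 185–310), its dial at (194,247), the tray at (252–338, 217–290) with the brass rim at its right, and three bottles at (392,203), (411,239) and (413,276). Their mouths point left, and the upper two clearly show orange. Next I'll enlarge.

```bash
python3 - <<'E'
import cv2,numpy as np
t=cv2.imread("pics/top0.png");s=cv2.imread("pics/scene0.png")
a=cv2.resize(t[180:300,325:455],None,fx=4.5,fy=4.5,interpolation=cv2.INTER_CUBIC)
cv2.imwrite("pics/c1.png",a)
b=cv2.resize(s[130:260,185:365],None,fx=4.4,fy=4.4,interpolation=cv2.INTER_CUBIC)
cv2.imwrite("pics/c2.png",b)
E
```

View pics/c1.png

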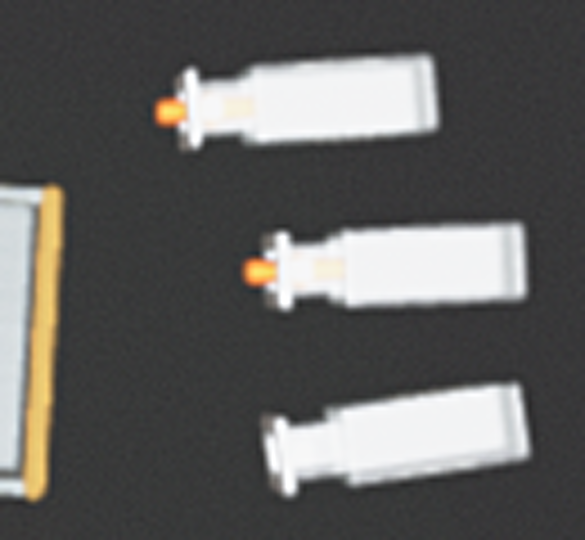

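View pics/c2.png

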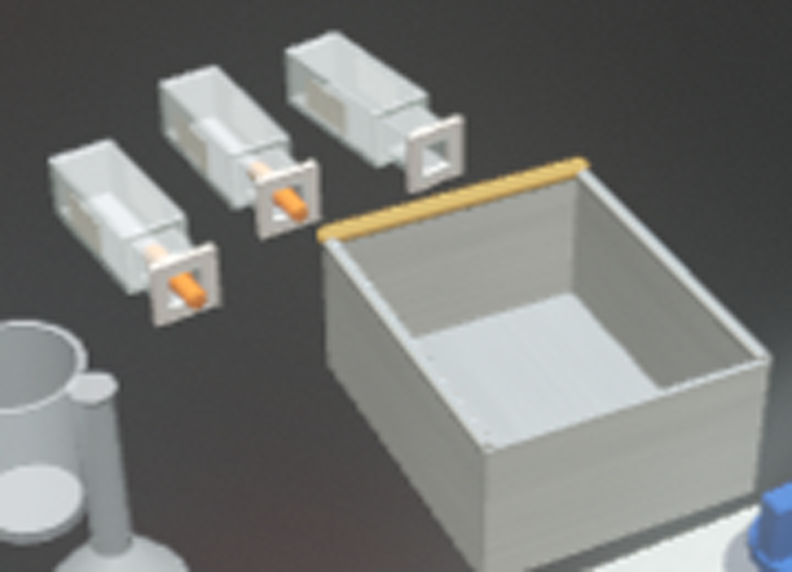

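```bash
cat > h.py <<'E'
import numpy as np, cv2
from scipy.spatial.transform import Rotation as R
from plant import robot
def ray(name,u,v,state=None):
    c=robot.calibration(name); K=c["camera_matrix"]
    d=np.array([(u-K[0,2])/K[0,0],(v-K[1,2])/K[1,1]]); s=d.copy()
    for _ in range(20): s=d/(1+c["k1"]*(s@s))
    if name=="wrist":
        T=np.eye(4);T[:3,:3]=R.from_rotvec(state["orientation"]).as_matrix();T[:3,3]=state["ee_pos"];T=T@c["tool_from_camera"]
    else: T=c["world_from_camera"]
    r=T[:3,:3]@np.array([s[0],-s[1],-1]); return T[:3,3],r/np.linalg.norm(r)
def tri(*rays):
    A=np.zeros((3,3));b=np.zeros(3)
    for o,d in rays: P=np.eye(3)-np.outer(d,d);A+=P;b+=P@o
    p=np.linalg.solve(A,b); e=max(np.linalg.norm((np.eye(3)-np.outer(d,d))@(p-o)) for o,d in rays); return p,e
def atz(name,u,v,z,state=None):
    o,d=ray(name,u,v,state); return o+d*(z-o[2])/d[2]
E
python3 - <<'E'
from h import *
np.set_printoptions(precision=4,suppress=True)
T=lambda u,v:(325+(u+.5)/4.5-.5,180+(v+.5)/4.5-.5)
S=lambda u,v:(185+(u+.5)/4.4-.5,130+(v+.5)/4.4-.5)
P={"A":[((432,55),(50,158)),((438,130),(108,140)),((247,67),(125,240)),((247,141),(185,215))],
"B":[((522,223),(160,83)),((526,298),(215,67)),((345,231),(230,160)),((345,304),(290,140))],
"C":[((520,383),(286,47)),((528,455),(335,32)),((328,410),(375,115)),((350,485),(427,95))],
"rim":[((55,188),(322,235)),((37,495),(582,163))]}
for k,l in P.items():
    ps=[]
    for t,s in l:
        p,e=tri(ray("top",*T(*t)),ray("scene",*S(*s)));ps.append(p);print(k,p,round(e,4),"top@z",atz("top",*T(*t),.044 if k!="rim" else .102))
    ps=np.array([atz("top",*T(*t),.044 if k!="rim" else .102) for t,s in l])
    if k!="rim":
        d=(ps[0]+ps[1]-ps[2]-ps[3])/2; print(k,"bodycentre",ps.mean(0),"dir",np.degrees(np.arctan2(d[1],d[0])),np.linalg.norm(d))
    else:
        d=ps[1]-ps[0];print("rim centre",ps.mean(0),"ang",np.degrees(np.arctan2(d[1],d[0])),np.linalg.norm(d))
W=[((97,185),None),((218,187),(291,290)),((214,309),(430,232)),((94,306),(520,325))]
for t,s in W:
    print("W",atz("top",*t,.105), tri(ray("top",*t),ray("scene",*s)) if s else "")
s=cv2.imread("pics/scene0.png");t=cv2.imread("pics/top0.png")
cv2.imwrite("pics/c3.png",np.hstack([cv2.resize(t[180:320,90:230],(560,560),interpolation=2)[:, :400*560//400][:, :],cv2.resize(s[220:290,340:400],(240,280),interpolation=2).repeat(2,0)[:560]]))
cv2.imwrite("pics/c4.png",cv2.resize(s[225:285,335:415],None,fx=9,fy=9,interpolation=2))
cv2.imwrite("pics/c3.png",cv2.resize(t[180:320,90:230],(590,590),interpolation=2))
E
```

```text
A [ 0.6362 -0.3828  0.0447] 0.0031 top@z [ 0.6391 -0.3844  0.044 ]
A [ 0.5921 -0.3866  0.0424] 0.0016 top@z [ 0.5934 -0.3869  0.044 ]
A [ 0.6299 -0.2689  0.0456] 0.0022 top@z [ 0.632  -0.2702  0.044 ]
A [ 0.5868 -0.2681  0.0499] 0.0001 top@z [ 0.5873 -0.2694  0.044 ]
A bodycentre [ 0.613  -0.3277  0.044 ] dir -86.71908396825259 0.11607604133027614
B [ 0.534  -0.4365  0.0439] 0.0031 top@z [ 0.5367 -0.438   0.044 ]
B [ 0.4896 -0.4391  0.0423] 0.0019 top@z [ 0.4913 -0.4395  0.044 ]
B [ 0.5308 -0.328   0.0397] 0.0024 top@z [ 0.5328 -0.3282  0.044 ]
B [ 0.487  -0.3267  0.0422] 0.0023 top@z [ 0.489  -0.3274  0.044 ]
B bodycentre [ 0.5125 -0.3833  0.044 ] dir -88.37918372584068 0.11099565854272635
C [ 0.4378 -0.4323  0.0471] 0.0028 top@z [ 0.4401 -0.4348  0.044 ]
C [ 0.3948 -0.438   0.0444] 0.0021 top@z [ 0.3966 -0.4393  0.044 ]
C [ 0.426  -0.315   0.0491] 0.0 top@z [ 0.4257 -0.3162  0.044 ]
C [ 0.3796 -0.3285  0.0439] 0.0013 top@z [ 0.3807 -0.3292  0.044 ]
C bodycentre [ 0.4108 -0.3799  0.044 ] dir -82.44007336548357 0.11537144694108191
rim [ 0.5546 -0.1457  0.0977] 0.0029 top@z [ 0.557  -0.1467  0.102 ]
rim [ 0.3813 -0.1348  0.0974] 0.0014 top@z [ 0.3829 -0.1351  0.102 ]
rim centre [ 0.47   -0.1409  0.102 ] ang 176.17819570840834 0.17445007524649514
W [0.6544 0.4842 0.105 ] 
W [0.6466 0.1589 0.105 ] (array([0.6469, 0.1703, 0.0535]), np.float64(0.007033143258300129))
W [0.334 0.168 0.105] (array([0.3124, 0.1885, 0.08  ]), np.float64(0.024017925820298446))
W [0.3358 0.4871 0.105 ] (array([0.3392, 0.4858, 0.095 ]), np.float64(0.006740793157700403))
```

View pics/c3.png

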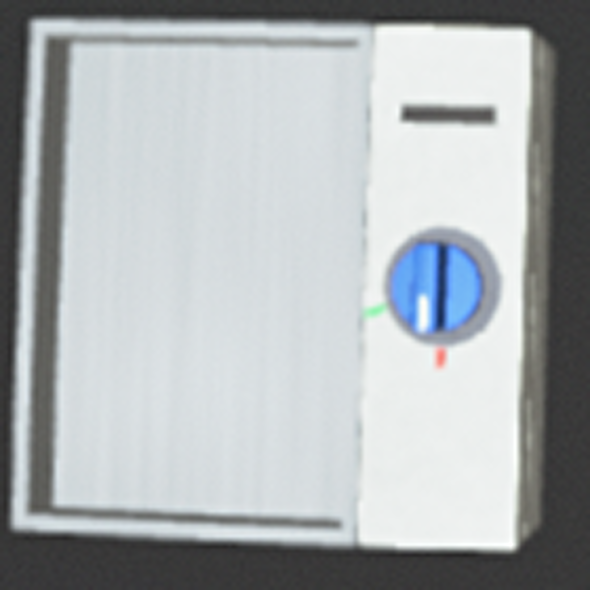

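```bash
cat >> h.py <<'E'
np.set_printoptions(precision=4,suppress=True)
def frame(yaw,tilt=0):
    a,b=np.radians([yaw,tilt]); t=np.array([np.cos(a),np.sin(a),0]); k=np.array([0,0,1.])
    x=np.cos(b)*t-np.sin(b)*k; z=-(np.sin(b)*t+np.cos(b)*k); return np.c_[x,np.cross(z,x),z]
def pose():
    s=robot.get_state(); return s["ee_pos"],R.from_rotvec(s["orientation"]).as_matrix(),s
def go(p,yaw=None,tilt=0):
    """print turn (tool axes) and then shift (turned tool axes) to the target"""
    c,M,s=pose(); N=M if yaw is None else frame(yaw,tilt)
    r=R.from_matrix(M.T@N).as_rotvec(); d=N.T@(np.array(p)-c)
    print("turn",r,"rows",np.linalg.norm(r)/.125,"| shift",d,"rows",np.linalg.norm(d)/.0417)
def show():
    c,M,s=pose(); x=M[:,0]
    print("t",round(s["time_s"],2),"tcp",c,"yaw",np.degrees(np.arctan2(x[1],x[0])).round(2),"tilt",np.degrees(np.arcsin(-x[2])).round(2),"F",s["ft_force"],"w",round(s["width"],3),"g",round(s["grasp_force"],1),"q",s["qpos"])
E
python3 - <<'E'
from h import *
C=[(35,20),(531,28),(517,550),(12,530)]
ps=np.array([atz("top",90+(u+.5)/4.214-.5,180+(v+.5)/4.214-.5,.105) for u,v in C]);print(ps)
c=ps.mean(0);ax=(ps[0]+ps[1]-ps[2]-ps[3])/2;ax/=np.linalg.norm(ax);ay=np.array([-ax[1],ax[0],0])
print("washer c",c,"yaw",np.degrees(np.arctan2(ax[1],ax[0])),"basin",c+.049*ay)
u,v=439,284
print("dial",atz("top",90+(u+.5)/4.214-.5,180+(v+.5)/4.214-.5,.125))
go([.612,-.327,.2],93.3); show()
E
```

```text
[[0.6561 0.4816 0.105 ]
 [0.6486 0.1651 0.105 ]
 [0.3311 0.1723 0.105 ]
 [0.3373 0.4913 0.105 ]]
washer c [0.4932 0.3276 0.105 ] yaw -1.522787624418265 basin [0.4946 0.3766 0.105 ]
dial [0.4922 0.2165 0.125 ]
turn [-0.0013 -0.0009 -1.3445] rows 10.756248313154726 | shift [0.2713 0.4465 0.06  ] rows 12.611363759343375
t 0.1 tcp [ 0.1818 -0.6235  0.26  ] yaw 16.26 tilt 0.01 F [0.7426 0.3126 0.1517] w 1.0 g 0.0 q [ 1.2208  0.5371 -0.0044  1.5387  0.0026  1.0673 -0.0712]
```

View pics/c4.png

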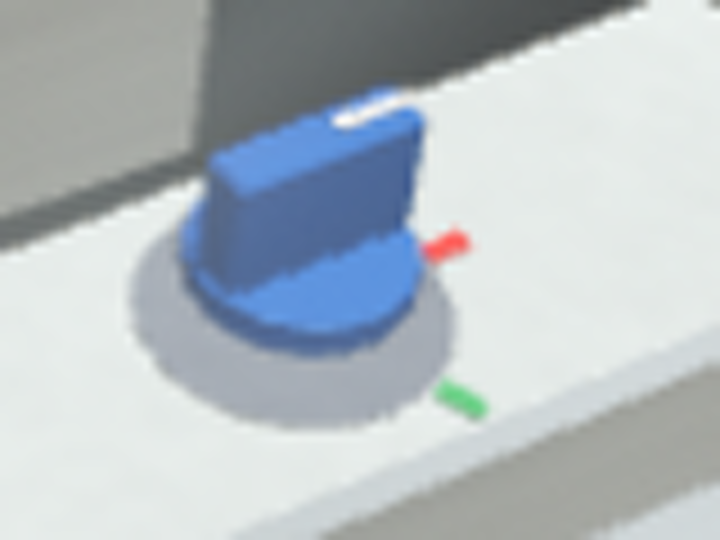

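```bash

python3 shift.py '0 0 0 0 0 -.1222;0 0 0 0 0 -.1222;0 0 0 0 0 -.1222;0 0 0 0 0 -.1222;0 0 0 0 0 -.1222' 1.0 40
python3 shift.py '0 0 0 0 0 -.1222;0 0 0 0 0 -.1222;0 0 0 0 0 -.1222;0 0 0 0 0 -.1222;0 0 0 0 0 -.1222'
python3 shift.py '0 0 0 0 0 -.1222;.02 .033 .004 0 0 0;.02 .033 .004 0 0 0;.02 .033 .004 0 0 0;.02 .033 .004 0 0 0'
python3 shift.py '.02 .033 .004 0 0 0;.02 .033 .004 0 0 0;.02 .033 .004 0 0 0;.02 .033 .004 0 0 0;.02 .033 .004 0 0 0'
python3 shift.py '.02 .033 .004 0 0 0;.02 .033 .004 0 0 0;.02 .033 .004 0 0 0;0 0 0 0 0 0;0 0 0 0 0 0'
python3 - <<'E'
from h import *
show(); go([.612,-.327,.2],93.3)
s=robot.get_state(); cv2.imwrite("pics/w1.png",robot.snapshot("wrist"))
E
```

```text
time_s: 0.52
ee_pos: [0.1819, -0.6237, 0.2602]
orientation: [-2.827, -1.367, -0.0]
ft_force: [-0.4, 0.1, 0.4]
width: 1.0
grasp_force: 0.0
time_s: 0.93
ee_pos: [0.1818, -0.6237, 0.2602]
orientation: [-2.285, -2.154, -0.001]
ft_force: [0.6, 0.3, 0.0]
width: 1.003
grasp_force: 0.0
time_s: 1.35
ee_pos: [0.31, -0.5354, 0.2442]
orientation: [-2.158, -2.283, -0.0]
ft_force: [1.0, 0.4, -0.6]
width: 1.0
grasp_force: 0.0
time_s: 1.77
ee_pos: [0.4693, -0.4259, 0.2242]
orientation: [-2.157, -2.283, 0.0]
ft_force: [0.4, -0.6, -0.4]
width: 0.999
grasp_force: 0.0
time_s: 2.18
ee_pos: [0.5655, -0.3585, 0.2118]
orientation: [-2.15, -2.289, -0.002]
ft_force: [-1.3, -0.7, 0.2]
width: 0.998
grasp_force: 0.0
t 2.18 tcp [ 0.5655 -0.3585  0.2118] yaw 93.58 tilt -0.12 F [-1.2514 -0.7126  0.1762] w 0.998 g 0.0 q [ 0.736   0.6489 -0.3607  1.5046  0.2486  1.0347  0.3774]
turn [-0.0001 -0.0021  0.0049] rows 0.04284306311940899 | shift [0.0288 0.0483 0.0118] rows 1.3769909325453764
```

View pics/w1.png

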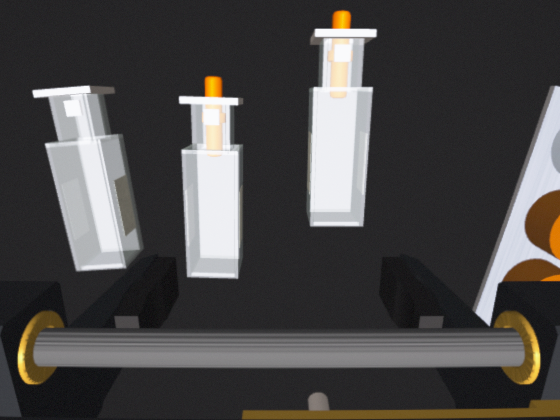

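```bash
python3 - <<'E'
from h import *
c,M,s=pose()
for u,v in [(309,88),(371,88),(311,33),(374,34),(307,223),(364,222)]:
    print((u,v),atz("wrist",u,v,.044,s),atz("wrist",u,v,0.,s))
T=lambda u,v:(325+(u+.5)/4.5-.5,180+(v+.5)/4.5-.5)
print(tri(ray("wrist",371,88,s),ray("top",*T(247,67))),tri(ray("wrist",309,88,s),ray("top",*T(247,141))))
E
```

```text
(309, 88) [ 0.5814 -0.2798  0.044 ] [ 0.5847 -0.2787  0.    ]
(371, 88) [ 0.6275 -0.2769  0.044 ] [ 0.6379 -0.2754  0.    ]
(311, 33) [ 0.5798 -0.242   0.044 ] [ 0.5829 -0.2352  0.    ]
(374, 34) [ 0.625  -0.2399  0.044 ] [ 0.635  -0.2327  0.    ]
(307, 223) [ 0.5884 -0.3857  0.044 ] [ 0.5929 -0.4007  0.    ]
(364, 222) [ 0.6353 -0.3821  0.044 ] [ 0.6469 -0.3965  0.    ]
(array([ 0.6347, -0.2761,  0.0145]), np.float64(0.0003056082411377223)) (array([ 0.5877, -0.2787, -0.0031]), np.float64(0.002718188897374017))
```

```bash

python3 - <<'E'
from h import *
go([.609,-.331,.1],93.7)
E
```

```text
turn [-0.0012 -0.0005 -0.0057] rows 0.04642484152645861 | shift [0.0271 0.0472 0.112 ] rows 2.985805848055159
```

```bash

python3 shift.py '.009 .0157 .01 0 0 0;.009 .0157 .01 0 0 0;.009 .0157 .01 0 0 -.0057;0 0 .02 0 0 0;0 0 0 0 0 0' 1.0 40
python3 shift.py '0 0 .025 0 0 0;0 0 .025 0 0 0;0 0 .0117 0 0 0;0 0 0 0 0 0;0 0 0 0 0 0'
python3 - <<'E'
from h import *
show(); go([.609,-.331,.026],93.7)
E
```

```text
time_s: 2.65
ee_pos: [0.6064, -0.3322, 0.159]
orientation: [-2.147, -2.286, 0.004]
ft_force: [-0.7, 0.1, -1.4]
width: 0.999
grasp_force: 0.0
time_s: 3.07
ee_pos: [0.6082, -0.3333, 0.1014]
orientation: [-2.152, -2.288, 0.001]
ft_force: [-0.3, 0.0, 0.4]
width: 0.998
grasp_force: 0.0
t 3.07 tcp [ 0.6082 -0.3333  0.1014] yaw 93.51 tilt 0.02 F [-0.3003  0.0251  0.4095] w 0.998 g 0.0 q [ 0.6425  0.8153 -0.3243  1.4902  0.3049  0.8868  0.2807]
turn [-0.001   0.0003 -0.0033] rows 0.027506326815295884 | shift [0.0023 0.0009 0.0754] rows 1.8099062625730764
```

```bash

python3 shift.py '.002 .001 .025 0 0 0;0 0 .025 0 0 0;0 0 .015 0 0 0;0 0 .010 0 0 0;0 0 0 0 0 0'
python3 shift.py '0 0 0 0 0 0;0 0 0 0 0 0;0 0 0 0 0 0;0 0 0 0 0 0;0 0 0 0 0 0' 0.3 40
python3 shift.py '0 0 0 0 0 0;0 0 0 0 0 0;0 0 0 0 0 0;0 0 0 0 0 0;0 0 0 0 0 0'
python3 -c 'from h import *; show()'
```

```text
time_s: 3.48
ee_pos: [0.609, -0.33, 0.0248]
orientation: [-2.149, -2.288, 0.001]
ft_force: [-1.2, 0.2, 0.1]
width: 0.997
grasp_force: 0.0
time_s: 3.9
ee_pos: [0.6104, -0.3303, 0.0268]
orientation: [2.15, 2.289, 0.0]
ft_force: [-0.1, 0.4, 0.2]
width: 0.647
grasp_force: 0.0
time_s: 4.32
ee_pos: [0.6103, -0.3301, 0.0263]
orientation: [2.15, 2.29, 0.0]
ft_force: [-0.6, -0.7, 2.9]
width: 0.496
grasp_force: 40.0
t 4.32 tcp [ 0.6103 -0.3301  0.0263] yaw 93.61 tilt 0.02 F [-0.5801 -0.6963  2.9265] w 0.496 g 40.0 q [ 0.6203  0.9168 -0.2968  1.4991  0.3378  0.7758  0.2538]
```

```bash

python3 shift.py '0 0 -.02 0 0 0;0 0 -.04 0 0 0;0 0 -.04 0 0 0;0 0 -.04 0 0 0;0 0 -.04 0 0 0'
python3 shift.py '0 0 -.04 0 0 0;0 0 -.02 0 0 0;0 0 0 0 0 0'
python3 - <<'E'
from h import *
show(); go([.462,-.26,.26],86.2,0);go([.462,-.26,.26],86.2,40)
cv2.imwrite("pics/t1.png",robot.snapshot("top"))
E
```

```text
time_s: 4.73
ee_pos: [0.6091, -0.3297, 0.2071]
orientation: [-2.149, -2.289, 0.001]
ft_force: [0.5, -0.4, -2.8]
width: 0.495
grasp_force: 40.0
time_s: 4.98
ee_pos: [0.6122, -0.3309, 0.2719]
orientation: [2.145, 2.284, 0.004]
ft_force: [-0.3, -0.4, -1.4]
width: 0.497
grasp_force: 40.0
t 4.98 tcp [ 0.6122 -0.3309  0.2719] yaw 93.58 tilt 0.25 F [-0.2565 -0.3752 -1.4313] w 0.497 g 40.0 q [ 0.6624  0.6327 -0.3705  1.3795  0.2362  1.1639  0.3283]
turn [0.0079 0.0039 0.1289] rows 1.0332800788603556 | shift [ 0.0608 -0.1546  0.0119] rows 3.994272723569562
turn [ 0.0526 -0.6933  0.1208] rows 5.645570451706068 | shift [ 0.0542 -0.1546 -0.03  ] rows 3.9942727235695608
```

```bash

python3 shift.py '0 0 0 0 0 .064;0 0 0 0 0 .064;.012 -.031 .002 0 0 0;.012 -.031 .002 0 0 0;.012 -.031 .002 0 0 0'
python3 shift.py '.012 -.031 .002 0 0 0;.012 -.031 .002 0 0 0;0 0 0 0 -.1164 0;0 0 0 0 -.1164 0;0 0 0 0 -.1164 0'
python3 shift.py '0 0 0 0 -.1164 0;0 0 0 0 -.1164 0;0 0 0 0 -.1164 0;0 0 0 0 0 0;0 0 0 0 0 0'
python3 - <<'E'
from h import *
show(); go([.4625,-.2253,.197],86.2,40)
E
```

```text
time_s: 5.45
ee_pos: [0.5168, -0.2869, 0.2566]
orientation: [-2.289, -2.145, 0.003]
ft_force: [0.6, 0.1, -1.2]
width: 0.496
grasp_force: 40.0
time_s: 5.87
ee_pos: [0.4574, -0.2608, 0.2548]
orientation: [2.101, 1.965, -0.376]
ft_force: [0.2, 0.3, -1.8]
width: 0.498
grasp_force: 40.0
time_s: 6.28
ee_pos: [0.4583, -0.2584, 0.2535]
orientation: [1.881, 1.774, -0.687]
ft_force: [-0.1, -0.6, -1.5]
width: 0.5
grasp_force: 40.0
t 6.28 tcp [ 0.4583 -0.2584  0.2535] yaw 86.79 tilt 39.79 F [-0.0631 -0.6447 -1.5286] w 0.5 g 40.0 q [ 0.2239  0.3679 -0.2224  2.0443  0.9435  1.0396 -0.6737]
turn [-0.0016 -0.0036  0.0079] rows 0.0706278588682576 | shift [0.0618 0.002  0.0218] rows 1.5732174794589293
```

```bash

python3 shift.py '0 .002 .022 0 0 .008;.02 0 0 0 -.0036 0;.02 0 0 0 0 0;.021 0 0 0 0 0;0 0 0 0 0 0'
python3 - <<'E'
from h import *
robot.snapshot("top");show(); go([.4625,-.2253,.197],86.2,40)
w=robot.snapshot("wrist");s=robot.snapshot("scene")
cv2.imwrite("pics/p1.png",np.hstack([w[:, 80:480],cv2.resize(s[90:230,230:363],(400,420),interpolation=2)]))
E
```

```text
time_s: 6.7
ee_pos: [0.4629, -0.2263, 0.1972]
orientation: [1.89, 1.76, -0.685]
ft_force: [-0.7, 0.2, -2.3]
width: 0.493
grasp_force: 40.0
t 6.75 tcp [ 0.463  -0.2281  0.1986] yaw 85.79 tilt 40.03 F [ 0.1921 -0.2066 -1.6606] w 0.494 g 40.0 q [ 0.1586  0.4695 -0.2272  2.0713  0.9983  1.0142 -0.8526]
turn [-0.0022  0.0005 -0.0055] rows 0.047670811937026214 | shift [ 0.0032 -0.0007 -0.0005] rows 0.07886151370600501
```

View pics/p1.png

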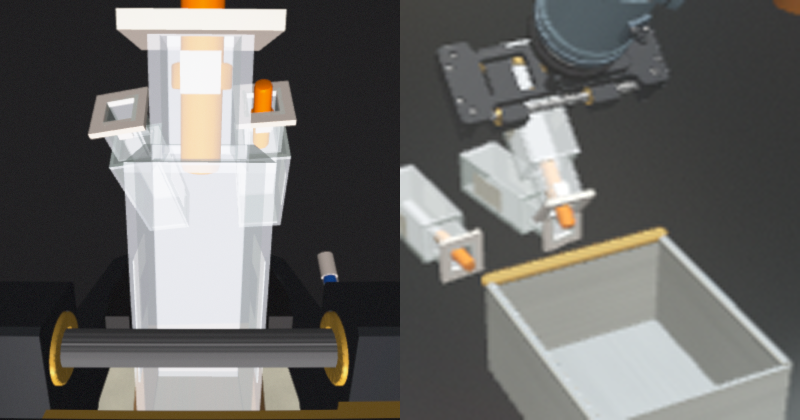

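```bash

python3 shift.py '.01 0 0 0 0 0;.008 0 0 0 0 0;.004 0 0 0 0 0;.002 0 0 0 0 0;0 0 0 0 0 0' | head -5
for i in 1; do python3 shift.py '.002 0 0 0 0 0;.002 0 0 0 0 0;0 0 0 0 0 0'; python3 shift.py '.002 0 0 0 0 0;0 0 0 0 0 0;0 0 0 0 0 0';python3 shift.py '.002 0 0 0 0 0;0 0 0 0 0 0;0 0 0 0 0 0'; done
python3 - <<'E'
from h import *
show(); c,M,s=pose(); print(M.T@s["ft_force"])
E
```

```text
time_s: 7.27
ee_pos: [0.4652, -0.209, 0.1839]
orientation: [1.886, 1.755, -0.686]
ft_force: [-0.2, 0.4, -1.0]
width: 0.494
time_s: 7.52
ee_pos: [0.4654, -0.2063, 0.1816]
orientation: [1.886, 1.754, -0.685]
ft_force: [0.2, 0.2, -1.4]
width: 0.493
grasp_force: 40.0
time_s: 7.77
ee_pos: [0.4655, -0.2049, 0.1804]
orientation: [1.886, 1.753, -0.686]
ft_force: [0.6, -0.6, -1.7]
width: 0.498
grasp_force: 40.0
time_s: 8.02
ee_pos: [0.4657, -0.2034, 0.1791]
orientation: [1.886, 1.753, -0.686]
ft_force: [0.4, 0.2, -1.4]
width: 0.494
grasp_force: 40.0
t 8.02 tcp [ 0.4657 -0.2034  0.1791] yaw 85.68 tilt 40.22 F [ 0.4125  0.2121 -1.4306] w 0.494 g 40.0 q [ 0.1127  0.5099 -0.2376  2.0766  1.0075  1.021  -0.9304]
[1.1089 0.3891 0.9384]
```

```bash

for i in 1; do python3 shift.py '.002 0 0 0 0 0;0 0 0 0 0 0;0 0 0 0 0 0' | sed -n 2,4p; python3 shift.py '.002 0 0 0 0 0;0 0 0 0 0 0;0 0 0 0 0 0'| sed -n 2,4p;python3 shift.py '.002 0 0 0 0 0;0 0 0 0 0 0;0 0 0 0 0 0'| sed -n 2,4p; done
python3 - <<'E'
from h import *
show(); c,M,s=pose(); print(M.T@s["ft_force"])
E
```

```text
ee_pos: [0.4657, -0.203, 0.1786]
orientation: [1.886, 1.751, -0.687]
ft_force: [-1.1, -2.8, 3.4]
ee_pos: [0.4657, -0.203, 0.1783]
orientation: [1.885, 1.748, -0.69]
ft_force: [-1.0, -6.7, 9.0]
ee_pos: [0.4657, -0.203, 0.1781]
orientation: [1.884, 1.744, -0.693]
ft_force: [-0.7, -10.2, 14.1]
t 8.77 tcp [ 0.4657 -0.203   0.1781] yaw 85.4 tilt 40.71 F [ -0.703 -10.205  14.115] w 0.498 g 40.0 q [ 0.1059  0.5159 -0.2354  2.0757  1.012   1.0281 -0.9434]
[-16.9598   0.1492  -4.0265]
```

```bash

python3 shift.py '-.008 0 0 0 0 0;-.009 0 0 0 0 0;-.009 0 0 0 0 0;0 0 0 0 0 0;0 0 0 0 0 0' | sed -n 2,4p
python3 -c 'from h import *; show()'
python3 shift.py '.02 0 0 0 0 0;.012 0 0 0 0 0;-.006 0 0 0 0 0;0 0 0 0 0 0;0 0 0 0 0 0' | sed -n 2,4p
python3 - <<'E'
from h import *
show();w=robot.snapshot("wrist");s=robot.snapshot("scene")
cv2.imwrite("pics/p2.png",np.hstack([w[:, 80:480],cv2.resize(s[90:230,230:363],(400,420),interpolation=2)]))
def nose(w):
    h=cv2.cvtColor(w,cv2.COLOR_BGR2HSV); m=(h[...,1]>225)&(h[...,2]>150)&(h[...,0]>5)&(h[...,0]<18); m[:, :200]=0;m[:,330:]=0
    ys,xs=np.nonzero(m); print(m.sum(), [(r,m[r].sum()) for r in range(0,200,10)])
nose(w)
E
```

```text
ee_pos: [0.4644, -0.2187, 0.1921]
orientation: [1.887, 1.753, -0.684]
ft_force: [-0.0, -0.4, -2.2]
t 9.18 tcp [ 0.4644 -0.2187  0.1921] yaw 85.6 tilt 40.17 F [-0.0016 -0.3572 -2.1891] w 0.496 g 40.0 q [ 0.1406  0.483  -0.2314  2.0741  1.0034  1.0173 -0.8848]
ee_pos: [0.4661, -0.2005, 0.1763]
orientation: [1.885, 1.75, -0.688]
ft_force: [0.7, -7.1, 3.6]
t 9.6 tcp [ 0.4661 -0.2005  0.1763] yaw 85.56 tilt 40.42 F [ 0.6873 -7.0572  3.5664] w 0.498 g 40.0 q [ 0.1054  0.5175 -0.2381  2.0763  1.0104  1.0243 -0.9442]
842 [(0, np.int64(37)), (10, np.int64(36)), (20, np.int64(36)), (30, np.int64(0)), (40, np.int64(0)), (50, np.int64(0)), (60, np.int64(0)), (70, np.int64(0)), (80, np.int64(0)), (90, np.int64(0)), (100, np.int64(0)), (110, np.int64(0)), (120, np.int64(0)), (130, np.int64(0)), (140, np.int64(0)), (150, np.int64(0)), (160, np.int64(0)), (170, np.int64(0)), (180, np.int64(0)), (190, np.int64(0))]
```

View pics/p2.png

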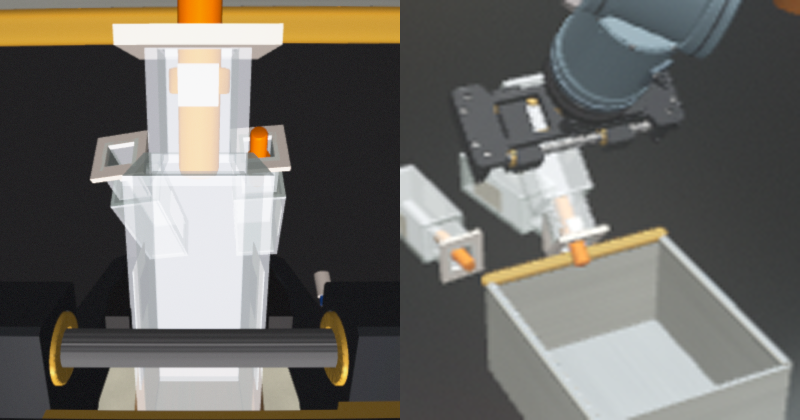

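```bash
cat >> h.py <<'E'
def bar(tag=None):
    """wrist view: rows (run starts/ends) where the column strip of the bar is orange; scene: pixels of strong orange"""
    w=robot.snapshot("wrist"); h=cv2.cvtColor(w[:,272:289],cv2.COLOR_BGR2HSV)
    m=((h[...,0]>4)&(h[...,0]<20)&(h[...,1]>40)).mean(1)>.5; m=m[:240]
    e=np.flatnonzero(np.diff(np.r_[0,m.astype(int),0])); print("orange rows",e.reshape(-1,2).tolist())
    if tag: cv2.imwrite(f"pics/{tag}.png",w)
E
python3 -c 'from h import *; bar()'
python3 shift.py '0 0 0 0 0 0;-.008 0 0 0 0 0;-.009 0 0 0 0 0;-.007 0 0 0 0 0;0 0 0 0 0 0' - 60 | sed -n 2,4p
python3 shift.py '0 0 0 0 0 0;.02 0 0 0 0 0;.010 0 0 0 0 0;-.006 0 0 0 0 0;0 0 0 0 0 0' | sed -n 2,4p
python3 shift.py '0 0 0 0 0 0;0 0 0 0 0 0' | sed -n 2,4p
python3 -c 'from h import *; bar(); show()'
```

```text
orange rows [[0, 24], [49, 63], [107, 172]]
ee_pos: [0.4644, -0.2183, 0.1917]
orientation: [1.888, 1.751, -0.685]
ft_force: [-0.4, 0.2, -2.2]
ee_pos: [0.466, -0.2002, 0.1761]
orientation: [1.885, 1.751, -0.688]
ft_force: [0.7, -6.2, 4.1]
ee_pos: [0.466, -0.2002, 0.1761]
orientation: [1.885, 1.75, -0.688]
ft_force: [0.5, -6.1, 4.1]
orange rows [[0, 26], [51, 65], [109, 174]]
t 10.8 tcp [ 0.466  -0.2002  0.1761] yaw 85.59 tilt 40.4 F [ 0.5167 -5.5815  4.2195] w 0.491 g 60.0 q [ 0.1055  0.5176 -0.2389  2.0765  1.0103  1.0243 -0.9443]
```

```bash

python3 shift.py '0 0 0 0 0 0;-.008 0 0 0 0 0;-.009 0 0 0 0 0;-.009 0 0 0 0 0;0 0 0 0 0 0' - 60 | sed -n 2,4p
python3 shift.py '.02 0 0 0 0 0;.020 0 0 0 0 0;-.012 0 0 0 0 0;0 0 0 0 0 0;0 0 0 0 0 0' | sed -n 2,4p
python3 -c 'from h import *; bar(); show()'
```

```text
ee_pos: [0.4644, -0.2201, 0.1932]
orientation: [1.888, 1.751, -0.685]
ft_force: [-0.1, -0.3, -1.1]
ee_pos: [0.4661, -0.197, 0.1738]
orientation: [1.888, 1.753, -0.684]
ft_force: [-1.0, 0.6, -1.3]
orange rows [[0, 50], [71, 85], [128, 186]]
t 11.68 tcp [ 0.4661 -0.1966  0.1736] yaw 85.68 tilt 40.12 F [ 0.5705  0.9852 -2.5356] w 0.497 g 60.0 q [ 0.103   0.5206 -0.2423  2.0773  1.0083  1.0216 -0.9489]
```

```bash

python3 shift.py '0 0 0 0 0 0;-.008 0 0 0 0 0;-.009 0 0 0 0 0;-.009 0 0 0 0 0;0 0 0 0 0 0' - 60 | sed -n 2,4p
python3 shift.py '.02 0 0 0 0 0;.014 0 0 0 0 0;-.008 0 0 0 0 0;0 0 0 0 0 0;0 0 0 0 0 0' | sed -n 2,4p
python3 -c 'from h import *; bar(); show()'
```

```text
ee_pos: [0.4644, -0.2193, 0.1923]
orientation: [1.888, 1.749, -0.686]
ft_force: [-0.6, -0.3, -0.9]
ee_pos: [0.4661, -0.1974, 0.174]
orientation: [1.888, 1.753, -0.684]
ft_force: [0.8, 0.3, -2.0]
orange rows [[0, 51], [72, 87], [130, 184]]
t 12.57 tcp [ 0.4661 -0.1971  0.1739] yaw 85.64 tilt 40.15 F [-0.1469 -0.8864 -2.9456] w 0.494 g 60.0 q [ 0.1035  0.5204 -0.2421  2.0772  1.0086  1.022  -0.9487]
```

```bash

python3 shift.py '0 0 0 0 0 0;-.008 0 0 0 0 0;-.009 0 0 0 0 0;-.008 0 0 0 0 0;0 0 0 0 0 0' - 60 | sed -n 2,4p
python3 shift.py '.02 0 0 0 0 0;.017 0 0 0 0 0;-.012 0 0 0 0 0;0 0 0 0 0 0;0 0 0 0 0 0' | sed -n 2,4p
python3 shift.py '0 0 0 0 0 0;0 0 0 0 0 0' | sed -n 2,4p
python3 -c 'from h import *; bar(); show()'
```

```text
ee_pos: [0.4645, -0.2185, 0.1916]
orientation: [1.888, 1.749, -0.686]
ft_force: [-0.4, -1.1, -1.7]
ee_pos: [0.4662, -0.1974, 0.1741]
orientation: [1.888, 1.752, -0.684]
ft_force: [0.3, 1.1, -2.4]
ee_pos: [0.4661, -0.1967, 0.1737]
orientation: [1.886, 1.754, -0.685]
ft_force: [0.2, -0.1, -1.6]
orange rows [[0, 60], [81, 94], [137, 184]]
t 13.62 tcp [ 0.4661 -0.1968  0.1737] yaw 85.72 tilt 40.17 F [-0.1858 -0.5176 -3.1521] w 0.489 g 60.0 q [ 0.1034  0.5211 -0.2429  2.0772  1.0091  1.0227 -0.9489]
```

```bash

python3 shift.py '0 0 0 0 0 0;-.007 0 0 0 0 0;-.008 0 0 0 0 0;-.007 0 0 0 0 0;0 0 0 0 0 0' - 60 | sed -n 2,4p
python3 shift.py '.02 0 0 0 0 0;.017 0 0 0 0 0;-.012 0 0 0 0 0;0 0 0 0 0 0;0 0 0 0 0 0' | sed -n 2,4p
python3 shift.py '0 0 0 0 0 0;0 0 0 0 0 0;0 0 0 0 0 0' | sed -n 2,4p
python3 -c 'from h import *; bar(); show()'
```

```text
ee_pos: [0.4647, -0.216, 0.1895]
orientation: [1.888, 1.749, -0.686]
ft_force: [-0.4, 0.1, -1.6]
ee_pos: [0.4664, -0.1951, 0.1722]
orientation: [1.888, 1.752, -0.684]
ft_force: [-0.3, 0.1, -1.0]
ee_pos: [0.4663, -0.1946, 0.1718]
orientation: [1.886, 1.754, -0.685]
ft_force: [0.1, -0.7, -1.6]
orange rows [[30, 38], [65, 67]]
t 14.75 tcp [ 0.4663 -0.1946  0.1718] yaw 85.72 tilt 40.19 F [ 0.5171  0.2727 -0.8465] w 0.494 g 60.0 q [ 0.0996  0.5252 -0.2441  2.0772  1.0098  1.0236 -0.9556]
```

```bash
cat >> h.py <<'E'
def blobs(name="top"):
    im=robot.snapshot(name); h=cv2.cvtColor(im,cv2.COLOR_BGR2HSV)
    m=((h[...,0]>5)&(h[...,0]<16)&(h[...,1]>180)&(h[...,2]>150)).astype(np.uint8)
    if name=="top": m[:160]=0
    n,_,st,ce=cv2.connectedComponentsWithStats(m)
    for i in range(1,n):
        if st[i,4]>4: print(name,"orange",ce[i].round(1),st[i,2:],atz(name,*ce[i],.014)[:2])
    return im
E
python3 - <<'E'
from h import *
t=blobs(); s=blobs("scene"); w=robot.snapshot("wrist")
cv2.imwrite("pics/v3.png",np.hstack([cv2.resize(t[170:310,240:460],(440,280),interpolation=2),w[70:350,100:460]]))
E
```

```text
(no output)
```

View pics/v3.png

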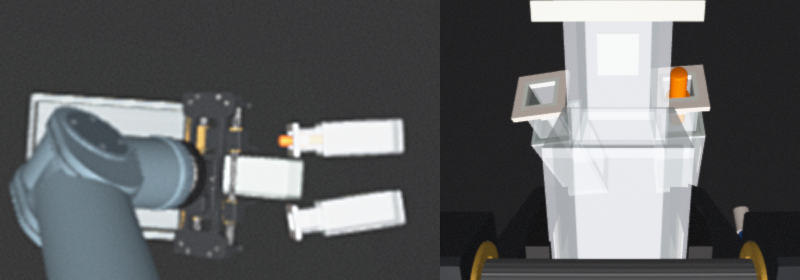

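```bash

python3 shift.py '-.01 0 0 0 0 0;-.03 0 0 0 0 0;-.04 0 0 0 0 0;-.03 0 -.02 0 0 0;0 0 0 0 .1164 0' - 40| sed -n 2,4p
python3 shift.py '0 0 0 0 .1164 0;0 0 0 0 .1164 0;0 0 0 0 .1164 0;0 0 0 0 .1164 0;0 0 0 0 .1164 0' | sed -n 2,4p
python3 - <<'E'
from h import *
show(); go([.584,.365,.29],88.5)
h=cv2.cvtColor(robot.snapshot("top"),cv2.COLOR_BGR2HSV); print(h[236:242,378:388,0],h[236:242,378:388,1])
E
```

```text
ee_pos: [0.4615, -0.2669, 0.2621]
orientation: [1.958, 1.822, -0.585]
ft_force: [0.1, 0.1, -3.0]
ee_pos: [0.4609, -0.2668, 0.2601]
orientation: [2.294, 2.137, 0.01]
ft_force: [-0.6, 0.2, -1.9]
t 15.73 tcp [ 0.4609 -0.2668  0.2601] yaw 85.95 tilt -0.02 F [-0.6028  0.1944 -1.8904] w 0.496 g 40.0 q [ 0.734   0.3588 -0.3626  1.8396  0.1487  0.9618  0.2376]
turn [ 0.0087 -0.0002 -0.0445] rows 0.36250805165890215 | shift [ 0.6348  0.1065 -0.0299] rows 15.45190455043445
[[ 90  99 105 107 103 104 105 105 102 100]
 [ 90   5   9  10  10   5 177 150 150 105]
 [  3  10  12  14  14  13  12  12  10 110]
 [  9  12  15  20  22  21  21  20  16 111]
 [ 10  13  17  25  26  26  25  24  18 113]
 [  4  11  15  20  21  21  20  19  15 111]] [[ 18  30  27  35  32  22  15   8   5   3]
 [  4  71 131 156 161  88  27   6   3   4]
 [ 45 152 180 180 183 172 145 123  50   6]
 [ 87 167 174 158 154 158 163 153  67   7]
 [ 91 163 165 141 137 139 145 142  62   8]
 [ 73 160 174 159 157 161 161 150  68   7]]
```

```bash
sed -i 's/<16)&(h\[...,1\]>180)/<28)\&(h[...,1]>125)/' h.py
python3 shift.py '0 0 -.03 0 0 -.0445;.0397 .0067 0 0 0 0;.0397 .0067 0 0 0 0;.0397 .0067 0 0 0 0;.0397 .0067 0 0 0 0' | sed -n 2,4p
python3 shift.py '.0397 .0067 0 0 0 0;.0397 .0067 0 0 0 0;.0397 .0067 0 0 0 0;.0397 .0067 0 0 0 0;.0397 .0067 0 0 0 0' | sed -n 2,4p
python3 shift.py '.0397 .0067 0 0 0 0;.0397 .0067 0 0 0 0;.0397 .0067 0 0 0 0;.0397 .0067 0 0 0 0;.0397 .0067 0 0 0 0' | sed -n 2,4p
python3 shift.py '.0397 .0067 0 0 0 0;0 0 0 0 0 0;0 0 0 0 0 0' | sed -n 2,4p
python3 - <<'E'
from h import *
show(); go([.584,.365,.091],88.5)
cv2.imwrite("pics/t3.png",blobs())
E
```

```text
ee_pos: [0.4911, -0.1067, 0.2881]
orientation: [2.245, 2.184, -0.003]
ft_force: [0.0, 0.3, -1.9]
ee_pos: [0.5302, 0.091, 0.2874]
orientation: [2.244, 2.185, -0.001]
ft_force: [0.9, -0.6, -1.8]
ee_pos: [0.5692, 0.2886, 0.2866]
orientation: [2.244, 2.184, -0.0]
ft_force: [0.6, -0.3, -1.3]
ee_pos: [0.5756, 0.3298, 0.286]
orientation: [2.24, 2.192, 0.001]
ft_force: [0.4, -0.2, -1.6]
t 17.28 tcp [0.5756 0.3298 0.286 ] yaw 88.74 tilt 0.29 F [ 0.3727 -0.2366 -1.5508] w 0.496 g 40.0 q [-0.2392  0.5951 -0.5407  1.4501  0.3251  1.1839 -0.8488]
turn [0.0057 0.0051 0.0042] rows 0.0696789397038116 | shift [0.0354 0.0075 0.195 ] rows 4.755745488662296
top orange [334.3 254.8] [  8  70 313] [ 0.4693 -0.1485]
top orange [382. 240.] [ 7  5 31] [ 0.5089 -0.2811]
top orange [301.3 251. ] [22  7 92] [ 0.48   -0.0578]
```

```bash

python3 shift.py '.0175 .0037 0 0 0 0;.0175 .0037 0 0 0 0;0 0 .03 0 0 0;0 0 .04 0 0 0;0 0 .04 0 0 0' | sed -n 2,4p
python3 shift.py '0 0 .03 0 0 0;0 0 .02 0 0 0;0 0 .01 0 0 0;0 0 0 0 0 0;0 0 0 0 0 0' | sed -n 2,4p
python3 - <<'E'
from h import *
show(); go([.584,.365,.089],88.5)
w=robot.snapshot("wrist");s=robot.snapshot("scene")
cv2.imwrite("pics/p4.png",np.hstack([w[:, 60:500:1][:, :400],cv2.resize(s[180:420,280:530],(400,420),interpolation=2)]))
E
```

```text
ee_pos: [0.5873, 0.3593, 0.1766]
orientation: [2.246, 2.182, 0.005]
ft_force: [0.4, -0.7, -2.4]
ee_pos: [0.5869, 0.3601, 0.1174]
orientation: [2.247, 2.185, 0.002]
ft_force: [0.3, 0.5, -0.4]
t 18.17 tcp [0.5869 0.3601 0.1174] yaw 88.41 tilt 0.25 F [ 0.3432  0.454  -0.3727] w 0.495 g 40.0 q [-0.3197  0.8124 -0.4713  1.4976  0.4319  0.9336 -0.9514]
turn [ 0.0063  0.0043 -0.0016] rows 0.06208388016862733 | shift [ 0.0048 -0.003   0.0284] rows 0.6944107574777851
```

View pics/p4.png

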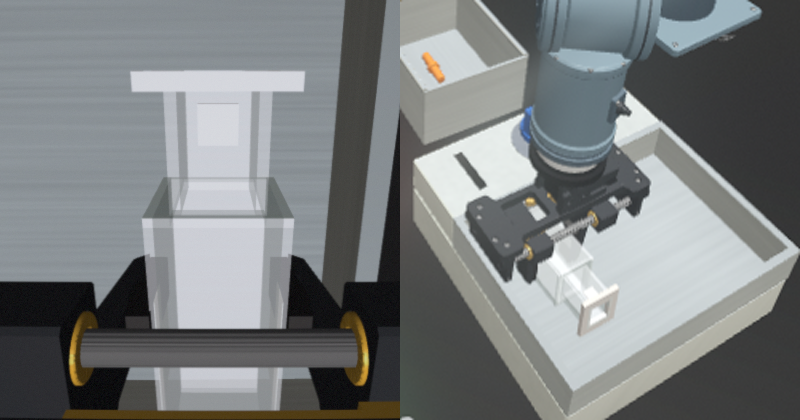

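```bash

python3 shift.py '.004 -.002 .012 0 0 0;0 0 .010 0 0 0;0 0 .005 0 0 0;0 0 .0015 0 0 0;0 0 0 0 0 0' | sed -n 2,4p
python3 shift.py '0 0 0 0 0 0;0 0 0 0 0 0;0 0 0 0 0 0;0 0 0 0 0 0' .66 | sed -n 2,5p
python3 shift.py '0 0 -.01 0 0 0;0 0 -.03 0 0 0;0 0 -.04 0 0 0;0 0 -.04 0 0 0;0 0 -.04 0 0 0' | sed -n 2,4p
python3 shift.py '0 0 -.03 0 0 0;0 0 0 0 0 0;0 0 0 0 0 0' 1.0| sed -n 2,4p
python3 - <<'E'
from h import *
show(); t=blobs(); cv2.imwrite("pics/t5.png",t)
go([.48,-.2,.28],93)
E
```

```text
ee_pos: [0.5838, 0.365, 0.0877]
orientation: [2.246, 2.188, -0.001]
ft_force: [-0.8, 0.0, 1.0]
ee_pos: [0.5847, 0.3646, 0.0881]
orientation: [2.247, 2.187, 0.002]
ft_force: [-0.1, 0.4, -0.4]
width: 0.663
ee_pos: [0.5833, 0.3654, 0.2505]
orientation: [2.246, 2.188, 0.002]
ft_force: [1.2, 0.1, -0.7]
ee_pos: [0.5843, 0.3663, 0.281]
orientation: [2.246, 2.186, 0.009]
ft_force: [0.3, -0.3, -1.6]
t 19.68 tcp [0.5843 0.3663 0.281 ] yaw 88.46 tilt 0.06 F [ 0.3005 -0.3307 -1.5505] w 0.861 g 0.0 q [-0.2972  0.6431 -0.5327  1.3808  0.3402  1.2018 -0.8899]
top orange [334.3 254.9] [  8  70 315] [ 0.469  -0.1485]
top orange [382. 240.] [ 7  5 31] [ 0.5089 -0.2811]
top orange [301.3 251. ] [22  6 90] [ 0.4801 -0.0579]
turn [ 0.0058  0.0038 -0.0791] rows 0.6353250445265249 | shift [-0.5592 -0.133  -0.0014] rows 13.78499898719993
```

```bash

python3 shift.py '0 0 0 0 0 -.06;-.04 -.005 0 0 0 0;-.04 -.005 0 0 0 0;-.04 -.005 0 0 0 0;-.04 -.005 0 0 0 0' | sed -n 2,4p
python3 shift.py '-.04 -.005 0 0 0 0;-.04 -.005 0 0 0 0;-.04 -.005 0 0 0 0;-.04 -.005 0 0 0 0;-.04 -.005 0 0 0 0' | sed -n 2,4p
python3 shift.py '-.04 -.005 0 0 0 0;-.04 -.005 0 0 0 0;-.04 -.005 0 0 0 0;-.04 -.005 0 0 0 0;-.04 -.005 0 0 0 0' | sed -n 2,4p
python3 shift.py '-.04 -.005 0 0 0 0;-.04 -.005 0 0 0 0;-.04 -.005 0 0 0 0;-.02 -.005 0 0 0 0;0 0 0 0 0 0' | sed -n 2,4p
python3 - <<'E'
from h import *
show(); go([.51,-.383,.2],91.8)
c,M,s=pose(); bar(); w=robot.snapshot("wrist"); cv2.imwrite("pics/w6.png",w)
t=blobs(); cv2.imwrite("pics/t6.png",t)
E
```

```text
ee_pos: [0.5674, 0.2027, 0.2764]
orientation: [2.18, 2.255, -0.004]
ft_force: [1.5, 0.0, -0.2]
ee_pos: [0.5488, 0.002, 0.2776]
orientation: [2.181, 2.255, -0.003]
ft_force: [1.1, -0.5, 0.6]
ee_pos: [0.5305, -0.1983, 0.2783]
orientation: [2.182, 2.256, -0.001]
ft_force: [0.3, -0.9, -0.1]
ee_pos: [0.5131, -0.3436, 0.2779]
orientation: [2.192, 2.246, -0.005]
ft_force: [-0.4, 0.7, 0.3]
t 21.4 tcp [ 0.5131 -0.3436  0.2779] yaw 91.4 tilt 0.29 F [-0.4282  0.7176  0.2733] w 1.0 g 0.0 q [ 0.8095  0.4962 -0.4122  1.5954  0.2215  1.0933  0.3641]
turn [ 0.0002  0.0051 -0.007 ] rows 0.06975368519457566 | shift [-0.0393 -0.0043  0.0779] rows 2.0957669767911185
orange rows [[97, 99]]
top orange [334.3 254.9] [  8  70 316] [ 0.469  -0.1485]
top orange [382. 240.] [ 7  5 31] [ 0.5089 -0.2811]
top orange [301.3 251. ] [22  6 90] [ 0.4801 -0.0579]
```

```bash

python3 shift.py '-.0225 -.002 .03 0 0 -.007;-.022 -.002 .03 0 .005 0;0 0 .03 0 0 0;0 0 .03 0 0 0;0 0 .03 0 0 0' 1.0 60| sed -n 2,4p
python3 shift.py '0 0 .02 0 0 0;0 0 0 0 0 0;0 0 0 0 0 0' | sed -n 2,4p
python3 - <<'E'
from h import *
show(); go([.510,-.390,.026],91.8)
E
```

```text
ee_pos: [0.5156, -0.3797, 0.1289]
orientation: [2.173, 2.267, 0.008]
ft_force: [0.3, 0.4, -0.2]
ee_pos: [0.5154, -0.3795, 0.1098]
orientation: [-2.173, -2.268, -0.007]
ft_force: [-0.3, -0.0, -0.2]
t 22.22 tcp [ 0.5154 -0.3795  0.1098] yaw 92.45 tilt -0.19 F [-0.2611 -0.0057 -0.2106] w 0.997 g 0.0 q [ 0.8093  0.7305 -0.3523  1.6463  0.314   0.8204  0.3671]
turn [ 0.0031 -0.0033  0.0114] rows 0.09814872168617282 | shift [-0.0103 -0.0057  0.0838] rows 2.030672475127657
```

```bash

python3 shift.py '-.0103 -.005 0 0 0 .011;0 0 .02 0 -.003 0;0 0 .025 0 0 0;0 0 .020 0 0 0;0 0 .0128 0 0 0' | sed -n 2,4p
python3 shift.py '0 0 .005 0 0 0;0 0 0 0 0 0;0 0 0 0 0 0' | sed -n 2,4p
python3 - <<'E'
from h import *
show(); go([.510,-.390,.026],91.8)
E
```

```text
ee_pos: [0.5111, -0.3934, 0.0328]
orientation: [2.185, 2.249, 0.003]
ft_force: [-0.3, 0.4, -0.1]
ee_pos: [0.5119, -0.393, 0.0291]
orientation: [2.184, 2.249, 0.003]
ft_force: [-0.7, 0.5, 0.0]
t 22.88 tcp [ 0.5119 -0.393   0.0291] yaw 91.67 tilt 0.19 F [-0.655   0.4676  0.0475] w 0.999 g 0.0 q [ 0.7953  0.8502 -0.3052  1.6487  0.3603  0.6915  0.3386]
turn [ 0.0062  0.0032 -0.0023] rows 0.05893652614927031 | shift [ 0.0031 -0.0018  0.0031] rows 0.11268696207093604
```

```bash

python3 shift.py '.001 0 .003 0 0 0;0 0 0 0 0 0;0 0 0 0 0 0;0 0 0 0 0 0;0 0 0 0 0 0' 0.3 60 | sed -n 2,6p
python3 shift.py '0 0 0 0 0 0;0 0 0 0 0 0;0 0 0 0 0 0;0 0 0 0 0 0;0 0 0 0 0 0' | sed -n 2,6p
python3 -c 'from h import *; show()'
python3 shift.py '0 0 -.02 0 0 0;0 0 -.04 0 0 0;0 0 -.04 0 0 0;0 0 -.04 0 0 0;0 0 -.04 0 0 0'|sed -n 2,6p
python3 shift.py '0 0 -.04 0 0 0;0 0 -.02 0 0 0;0 0 0 0 0 0'|sed -n 2,6p
python3 - <<'E'
from h import *
show(); bar(); go([.4625,-.28,.265],86.2)
E
```

```text
ee_pos: [0.5112, -0.3915, 0.0251]
orientation: [2.185, 2.25, 0.003]
ft_force: [0.1, -0.7, -0.5]
width: 0.647
grasp_force: 0.0
ee_pos: [0.5112, -0.3914, 0.0249]
orientation: [2.185, 2.25, 0.003]
ft_force: [0.6, 0.7, 1.1]
width: 0.496
grasp_force: 59.9
t 23.72 tcp [ 0.5112 -0.3914  0.0249] yaw 91.68 tilt 0.13 F [0.5701 0.6799 1.0991] w 0.496 g 59.9 q [ 0.7927  0.8554 -0.3031  1.6514  0.3622  0.6853  0.3355]
ee_pos: [0.5096, -0.3907, 0.2062]
orientation: [2.186, 2.251, 0.003]
ft_force: [1.3, -0.7, -1.6]
width: 0.495
grasp_force: 60.0
ee_pos: [0.5122, -0.3922, 0.2705]
orientation: [2.179, 2.244, 0.005]
ft_force: [0.6, -0.8, -1.8]
width: 0.489
grasp_force: 60.0
t 24.38 tcp [ 0.5122 -0.3922  0.2705] yaw 91.66 tilt 0.44 F [ 0.6144 -0.7564 -1.837 ] w 0.489 g 60.0 q [ 0.861   0.5449 -0.403   1.5359  0.2314  1.0938  0.4356]
orange rows [[133, 134], [152, 153]]
turn [0.0085 0.0047 0.0955] rows 0.7677632450430194 | shift [ 0.1081 -0.0557  0.0022] rows 2.9168627739176887
```

```bash

python3 shift.py '0 0 0 0 0 .095;.036 -.0185 .001 0 0 0;.036 -.0185 .001 0 0 0;.036 -.0185 .001 0 0 0;0 0 0 0 -.1164 0'|sed -n 2,4p
python3 shift.py '0 0 0 0 -.1164 0;0 0 0 0 -.1164 0;0 0 0 0 -.1164 0;0 0 0 0 -.1164 0;0 0 0 0 -.1164 0' |sed -n 2,4p
python3 shift.py '0 0 0 0 0 0;0 0 0 0 0 0' |sed -n 2,4p
python3 - <<'E'
from h import *
show(); bar("w7"); go([.463,-.233,.2018],86.2,40)
E
```

```text
ee_pos: [0.4567, -0.2763, 0.2582]
orientation: [2.238, 2.092, -0.13]
ft_force: [-0.4, 0.4, -2.4]
ee_pos: [0.4613, -0.2789, 0.2605]
orientation: [1.877, 1.758, -0.685]
ft_force: [-1.1, 0.5, -2.5]
ee_pos: [0.461, -0.2778, 0.2589]
orientation: [1.881, 1.769, -0.683]
ft_force: [-0.4, -0.9, -1.2]
t 25.43 tcp [ 0.461  -0.2778  0.2589] yaw 86.5 tilt 39.88 F [-0.3831 -0.8735 -1.1607] w 0.491 g 60.0 q [ 0.2881  0.3688 -0.2527  2.0286  0.9658  1.0361 -0.6495]
orange rows [[6, 20], [67, 134], [147, 148], [152, 153]]
turn [ 0.0016 -0.0016 -0.    ] rows 0.018393867947208608 | shift [ 0.073  -0.001   0.0147] rows 1.7853821280771938
```

```bash

python3 shift.py '0 0 .0145 0 0 0;.025 -.001 0 0 0 0;.025 0 0 0 0 0;.020 0 0 0 0 0;.003 0 0 0 0 0'|sed -n 2,4p
python3 shift.py '.006 0 0 0 0 0;.006 0 0 0 0 0;.006 0 0 0 0 0;0 0 0 0 0 0;0 0 0 0 0 0' |sed -n 2,4p
python3 shift.py '.003 0 0 0 0 0;.002 0 0 0 0 0;.002 0 0 0 0 0;0 0 0 0 0 0' |sed -n 2,4p
python3 shift.py '.002 0 0 0 0 0;.002 0 0 0 0 0;0 0 0 0 0 0' |sed -n 2,4p
python3 shift.py '.002 0 0 0 0 0;0 0 0 0 0 0' |sed -n 2,4p
python3 -c 'from h import *; show(); bar()'
```

```text
ee_pos: [0.4632, -0.2325, 0.2007]
orientation: [1.885, 1.763, -0.682]
ft_force: [-0.1, 0.2, -0.7]
ee_pos: [0.465, -0.2197, 0.1917]
orientation: [1.882, 1.759, -0.682]
ft_force: [-0.4, 0.1, -1.3]
ee_pos: [0.4653, -0.2136, 0.1869]
orientation: [1.882, 1.76, -0.682]
ft_force: [0.2, -0.3, -0.6]
ee_pos: [0.4656, -0.2105, 0.1842]
orientation: [1.882, 1.76, -0.682]
ft_force: [-0.8, -0.9, -2.1]
ee_pos: [0.4657, -0.2094, 0.1832]
orientation: [1.882, 1.759, -0.683]
ft_force: [-0.1, -0.4, -1.4]
t 27.07 tcp [ 0.4657 -0.2094  0.1832] yaw 86.01 tilt 40.13 F [-0.1026 -0.4109 -1.4241] w 0.496 g 60.0 q [ 0.1589  0.5046 -0.278   2.0753  1.0242  1.0326 -0.9212]
orange rows [[6, 20], [67, 134], [147, 148], [151, 153]]
```

```bash

python3 shift.py '.002 0 .0015 0 0 0;0 0 0 0 0 0' |sed -n 2,4p
python3 shift.py '.002 0 0 0 0 0;0 0 0 0 0 0' |sed -n 2,4p
python3 shift.py '.002 0 0 0 0 0;0 0 0 0 0 0' |sed -n 2,4p
python3 shift.py '.002 0 0 0 0 0;0 0 0 0 0 0' |sed -n 2,4p
python3 -c 'from h import *; show(); bar()'
```

```text
ee_pos: [0.4656, -0.2105, 0.1817]
orientation: [1.881, 1.755, -0.685]
ft_force: [-0.1, -3.7, 2.7]
ee_pos: [0.4657, -0.2105, 0.1815]
orientation: [1.881, 1.752, -0.688]
ft_force: [-0.3, -8.0, 10.8]
ee_pos: [0.4656, -0.2105, 0.1813]
orientation: [1.88, 1.748, -0.691]
ft_force: [-0.9, -10.1, 15.4]
ee_pos: [0.4656, -0.2105, 0.1811]
orientation: [1.879, 1.745, -0.694]
ft_force: [-2.9, -13.2, 20.4]
t 27.78 tcp [ 0.4656 -0.2105  0.1811] yaw 85.57 tilt 40.88 F [ -2.8565 -13.2168  20.3912] w 0.491 g 60.0 q [ 0.1508  0.5142 -0.2731  2.0748  1.0338  1.0409 -0.9407]
orange rows [[6, 21], [69, 136], [150, 151], [153, 155]]
```

```bash

python3 shift.py '-.008 0 0 0 0 0;-.008 0 0 0 0 0;-.008 0 0 0 0 0;-.008 0 0 0 0 0;0 0 0 0 0 0' | sed -n 2,4p
python3 shift.py '.02 0 0 0 0 0;.017 0 0 0 0 0;-.012 0 0 0 0 0;0 0 0 0 0 0;0 0 0 0 0 0' | sed -n 2,4p
python3 -c 'from h import *; show(); bar()'
```

```text
ee_pos: [0.4642, -0.2299, 0.1984]
orientation: [1.883, 1.757, -0.682]
ft_force: [-0.5, -0.5, -0.8]
ee_pos: [0.4657, -0.2092, 0.1811]
orientation: [1.883, 1.76, -0.681]
ft_force: [-0.2, 0.1, -1.3]
t 28.67 tcp [ 0.4657 -0.2092  0.1811] yaw 85.96 tilt 40.03 F [-0.1915  0.1058 -1.2903] w 0.492 g 60.0 q [ 0.1592  0.5077 -0.2781  2.0762  1.0262  1.0292 -0.9253]
orange rows [[19, 33], [80, 147]]
```

```bash

python3 shift.py '0 0 0 0 0 0;-.007 0 0 0 0 0;-.008 0 0 0 0 0;-.008 0 0 0 0 0;0 0 0 0 0 0' | sed -n 2,4p
python3 shift.py '.02 0 0 0 0 0;.017 0 0 0 0 0;-.012 0 0 0 0 0;0 0 0 0 0 0;0 0 0 0 0 0' | sed -n 2,4p
python3 -c 'from h import *; show(); bar()'
```

```text
ee_pos: [0.4643, -0.2291, 0.1976]
orientation: [1.884, 1.755, -0.683]
ft_force: [0.1, -0.2, -2.1]
ee_pos: [0.4658, -0.2081, 0.1802]
orientation: [1.883, 1.758, -0.681]
ft_force: [-0.4, -0.3, -2.0]
t 29.55 tcp [ 0.4658 -0.2081  0.1802] yaw 85.91 tilt 40.06 F [-0.4143 -0.2624 -1.973 ] w 0.498 g 60.0 q [ 0.1571  0.51   -0.2787  2.0762  1.027   1.03   -0.9299]
orange rows [[0, 2], [30, 45], [92, 144], [145, 159]]
```

```bash

python3 shift.py '0 0 0 0 0 0;-.009 0 0 0 0 0;-.009 0 0 0 0 0;-.009 0 0 0 0 0;0 0 0 0 0 0' | sed -n 2,4p
python3 shift.py '.022 0 0 0 0 0;.022 0 0 0 0 0;-.016 0 0 0 0 0;0 0 0 0 0 0;0 0 0 0 0 0' | sed -n 2,4p
python3 -c 'from h import *; show(); bar("w8")'
```

```text
ee_pos: [0.4641, -0.2309, 0.1991]
orientation: [1.884, 1.755, -0.683]
ft_force: [0.0, -0.2, -1.4]
ee_pos: [0.4658, -0.2075, 0.1796]
orientation: [1.884, 1.758, -0.681]
ft_force: [0.4, 1.0, -1.5]
t 30.43 tcp [ 0.4658 -0.2075  0.1796] yaw 85.88 tilt 40.07 F [ 0.3581  1.0094 -1.5124] w 0.495 g 60.0 q [ 0.1564  0.5113 -0.2794  2.0763  1.0274  1.0306 -0.9324]
orange rows [[0, 29], [53, 68], [113, 172]]
```

```bash

python3 shift.py '0 0 0 0 0 0;-.007 0 0 0 0 0;-.007 0 0 0 0 0;-.006 0 0 0 0 0;0 0 0 0 0 0' | sed -n 2,4p
python3 shift.py '.026 0 0 0 0 0;.008 0 0 0 0 0;-.010 0 0 0 0 0;0 0 0 0 0 0;0 0 0 0 0 0' | sed -n 2,4p
python3 -c 'from h import *; show(); bar()'
```

```text
ee_pos: [0.4646, -0.2241, 0.1934]
orientation: [1.883, 1.756, -0.683]
ft_force: [-0.2, 0.1, -0.3]
ee_pos: [0.466, -0.204, 0.1768]
orientation: [1.883, 1.759, -0.681]
ft_force: [0.0, -0.1, -2.3]
t 31.32 tcp [ 0.466  -0.204   0.1768] yaw 85.96 tilt 40.05 F [ 0.0035 -0.0791 -2.3023] w 0.496 g 60.0 q [ 0.1509  0.517  -0.2814  2.0769  1.0282  1.0313 -0.9412]
orange rows [[0, 30], [54, 69], [114, 165], [166, 168]]
```

```bash

python3 shift.py '0 0 0 0 0 0;-.009 0 0 0 0 0;-.009 0 0 0 0 0;-.007 0 0 0 0 0;0 0 0 0 0 0' | sed -n 2,4p
python3 shift.py '.029 0 0 0 0 0;.010 0 0 0 0 0;-.014 0 0 0 0 0;0 0 0 0 0 0;0 0 0 0 0 0' | sed -n 2,4p
python3 -c 'from h import *; show(); bar()'
```

```text
ee_pos: [0.4645, -0.2252, 0.1944]
orientation: [1.884, 1.755, -0.683]
ft_force: [-1.4, -0.8, -1.5]
ee_pos: [0.466, -0.2041, 0.1768]
orientation: [1.883, 1.759, -0.681]
ft_force: [0.3, -0.8, -2.2]
t 32.2 tcp [ 0.466  -0.2041  0.1768] yaw 85.94 tilt 40.05 F [ 0.2524 -0.8451 -2.236 ] w 0.492 g 60.0 q [ 0.1513  0.5171 -0.282   2.0768  1.0285  1.0317 -0.9418]
orange rows [[1, 3], [34, 35]]
```

```bash

python3 shift.py '0 0 0 0 0 0;0 0 0 0 0 0;0 0 0 0 0 0;0 0 0 0 0 0;0 0 0 0 0 0' | sed -n 2,4p
python3 shift.py '-.01 0 0 0 0 0;-.03 0 0 0 0 0;-.04 0 0 0 0 0;-.03 0 -.02 0 0 0;0 0 0 0 .1164 0' - 40| sed -n 2,4p
python3 shift.py '0 0 0 0 .1164 0;0 0 0 0 .1164 0;0 0 0 0 .1164 0;0 0 0 0 .1164 0;0 0 0 0 .1164 0' | sed -n 2,4p
python3 - <<'E'
from h import *
show(); go([.494,.365,.29],88.5); blobs();s=blobs("scene"); bar("w9")
w=cv2.imread("pics/w9.png"); cv2.imwrite("pics/v9.png",np.hstack([w[:, 60:460],cv2.resize(s[120:270,225:368],(400,420),interpolation=2)]))
E
```

```text
ee_pos: [0.466, -0.2041, 0.1767]
orientation: [1.882, 1.76, -0.682]
ft_force: [0.9, 0.2, -1.3]
ee_pos: [0.4616, -0.2763, 0.2668]
orientation: [1.954, 1.828, -0.582]
ft_force: [-0.7, -0.2, -2.6]
ee_pos: [0.4611, -0.2762, 0.2648]
orientation: [2.289, 2.145, 0.012]
ft_force: [0.3, -0.5, -1.9]
t 33.5 tcp [ 0.4611 -0.2762  0.2648] yaw 86.27 tilt -0.13 F [ 0.3419 -0.5348 -1.9262] w 0.496 g 40.0 q [ 0.7799  0.3673 -0.4016  1.82    0.1638  0.9802  0.2467]
turn [ 0.0085 -0.0021 -0.039 ] rows 0.3195297093361132 | shift [ 0.6418  0.0161 -0.0252] rows 15.407531323831279
top orange [334.3 254.9] [  8  70 318] [ 0.4689 -0.1486]
top orange [300.9 249.9] [21  7 88] [ 0.483  -0.0569]
top orange [306.5 271.1] [22  7 90] [ 0.425 -0.072]
scene orange [332.9  34.6] [21  7 63] [-0.4462 -1.2486]
scene orange [350.3  42.9] [22  7 69] [-0.4472 -1.0997]
scene orange [368.8  51.8] [24  8 79] [-0.4475 -0.9538]
scene orange [389.6  62. ] [24  9 91] [-0.4467 -0.8034]
scene orange [ 96.5 167.1] [ 22  11 184] [ 0.8833 -0.5686]
scene orange [ 69.1 173.1] [ 22  11 187] [ 0.9613 -0.5762]
scene orange [126.4 173.8] [ 20  12 187] [ 0.8142 -0.4872]
scene orange [310.5 170.1] [10  3 10] [ 0.3331 -0.2344]
scene orange [ 98.9 179.5] [ 21  13 207] [ 0.8915 -0.4972]
scene orange [290.5 175.5] [6 2 6] [ 0.3992 -0.2391]
scene orange [272.2 180.5] [21  6 22] [ 0.4579 -0.2431]
scene orange [130.2 186.3] [ 22  14 229] [ 0.8214 -0.4177]
scene orange [ 73.1 200. ] [ 23  13 228] [ 0.9751 -0.4309]
scene orange [105.3 208. ] [ 23  15 252] [ 0.9063 -0.3509]
scene orange [315.4 208.5] [12 16 81] [ 0.4212 -0.0714]
scene orange [ 75.1 215. ] [ 24  15 280] [ 0.9824 -0.3599]
scene orange [299.7 218.4] [18 14 97] [ 0.4788 -0.0567]
orange rows [[2, 6]]
```

View pics/v9.png

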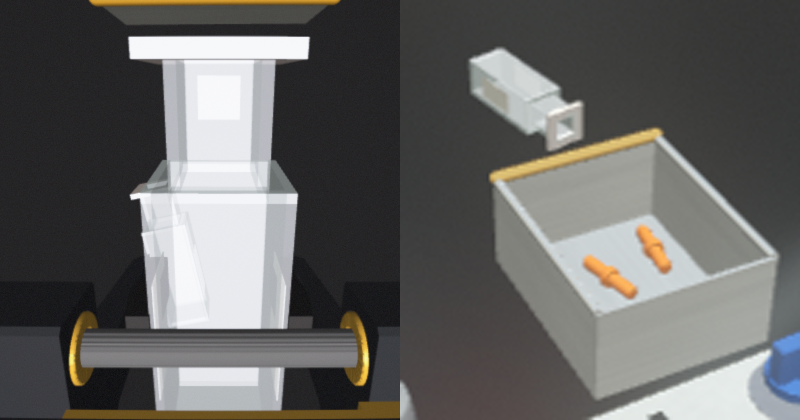

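```bash

python3 shift.py '0 0 -.025 0 0 -.039;.0397 .001 0 0 0 0;.0397 .001 0 0 0 0;.0397 .001 0 0 0 0;.0397 .001 0 0 0 0' | sed -n 2,4p
python3 shift.py '.0397 .001 0 0 0 0;.0397 .001 0 0 0 0;.0397 .001 0 0 0 0;.0397 .001 0 0 0 0;.0397 .001 0 0 0 0' | sed -n 2,4p
python3 shift.py '.0397 .001 0 0 0 0;.0397 .001 0 0 0 0;.0397 .001 0 0 0 0;.0397 .001 0 0 0 0;.0397 .001 0 0 0 0' | sed -n 2,4p
python3 shift.py '.0397 .001 0 0 0 0;0 0 0 0 0 0;0 0 0 0 0 0' | sed -n 2,4p
python3 - <<'E'
from h import *
show(); go([.494,.361,.091],88.5)
E
```

```text
ee_pos: [0.4683, -0.1135, 0.2877]
orientation: [2.242, 2.189, -0.001]
ft_force: [1.2, -1.0, -0.4]
ee_pos: [0.478, 0.0848, 0.2874]
orientation: [2.24, 2.189, 0.001]
ft_force: [1.8, 0.5, -1.2]
ee_pos: [0.4878, 0.2831, 0.2869]
orientation: [2.24, 2.189, 0.003]
ft_force: [0.6, -0.3, -0.6]
ee_pos: [0.4888, 0.3238, 0.2867]
orientation: [2.237, 2.196, 0.004]
ft_force: [-0.2, -0.1, -1.0]
t 35.15 tcp [0.4888 0.3238 0.2867] yaw 88.95 tilt 0.16 F [-0.2475 -0.0988 -0.9896] w 0.494 g 40.0 q [-0.1889  0.4775 -0.6481  1.66    0.3224  1.1092 -0.9463]
turn [0.0064 0.0028 0.0078] rows 0.08347057731761147 | shift [0.0374 0.0042 0.1957] rows 4.779445530005038
```

```bash

python3 shift.py '.0187 .0021 0 0 0 .004;.0187 .0021 0 0 0 0;0 0 .03 0 0 0;0 0 .04 0 0 0;0 0 .04 0 0 0' | sed -n 2,4p
python3 shift.py '0 0 .03 0 0 0;0 0 .02 0 0 0;0 0 .01 0 0 0;0 0 0 0 0 0;0 0 0 0 0 0' | sed -n 2,4p
python3 - <<'E'
from h import *
show(); go([.494,.361,.088],88.5)
E
```

```text
ee_pos: [0.4975, 0.3564, 0.1767]
orientation: [2.248, 2.182, 0.007]
ft_force: [1.2, -0.4, -0.7]
ee_pos: [0.4978, 0.3565, 0.1178]
orientation: [2.251, 2.184, 0.004]
ft_force: [-0.3, 0.4, -0.8]
t 35.98 tcp [0.4978 0.3565 0.1178] yaw 88.27 tilt 0.13 F [-0.3168  0.4083 -0.7554] w 0.498 g 40.0 q [-0.314   0.7193 -0.5442  1.7157  0.4837  0.8407 -1.1075]
turn [ 0.006   0.0022 -0.0041] rows 0.06080350808290078 | shift [ 0.0044 -0.0039  0.0298] rows 0.7272355136879965
```

Release B, then head to C.

```bash

python3 shift.py '.004 -.003 .012 0 0 0;0 0 .010 0 0 0;0 0 .006 0 0 0;0 0 .0025 0 0 0;0 0 0 0 0 0' | sed -n 2,4p
python3 shift.py '0 0 0 0 0 0;0 0 0 0 0 0;0 0 0 0 0 0;0 0 0 0 0 0' .66 | sed -n 2,5p
python3 shift.py '0 0 -.01 0 0 0;0 0 -.03 0 0 0;0 0 -.04 0 0 0;0 0 -.04 0 0 0;0 0 -.04 0 0 0' | sed -n 2,4p
python3 shift.py '0 0 -.03 0 0 0;0 0 0 0 0 0;0 0 0 0 0 0' 1.0| sed -n 2,4p
python3 - <<'E'
from h import *
show(); t=robot.snapshot("top")
cv2.imwrite("pics/v10.png",cv2.resize(t[170:320,90:470],(760,300),interpolation=2))
go([.411,-.3,.28],97)
E
```

```text
ee_pos: [0.4947, 0.3603, 0.086]
orientation: [2.252, 2.184, 0.001]
ft_force: [0.2, -0.3, -0.4]
ee_pos: [0.4953, 0.3607, 0.0868]
orientation: [2.252, 2.184, 0.004]
ft_force: [-0.8, -0.3, 0.3]
width: 0.66
ee_pos: [0.4939, 0.3608, 0.2491]
orientation: [2.252, 2.185, 0.004]
ft_force: [0.3, 0.6, 0.3]
ee_pos: [0.4948, 0.3617, 0.2792]
orientation: [2.251, 2.183, 0.01]
ft_force: [0.2, 0.1, 0.2]
t 37.4 tcp [0.4948 0.3617 0.2792] yaw 88.24 tilt -0.05 F [0.198  0.0772 0.1593] w 0.864 g 0.0 q [-0.2568  0.5297 -0.638   1.6006  0.3477  1.1195 -1.0115]
turn [ 0.0058  0.002  -0.1529] rows 1.2245618387523554 | shift [-0.6457 -0.1631 -0.0028] rows 15.97146868217505
```

View pics/v10.png

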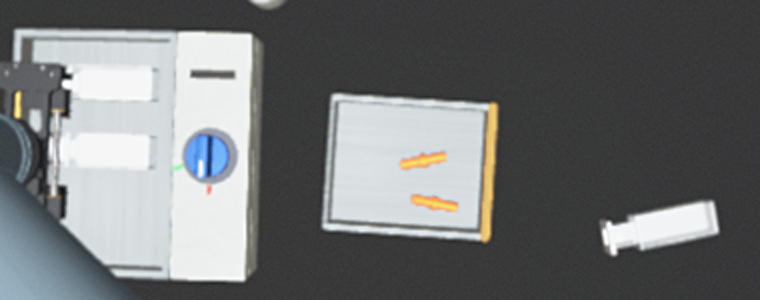

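```bash
cat >> h.py <<'E'
def findC(t):
    r=t[225:330,360:480].copy(); g=cv2.cvtColor(r,cv2.COLOR_BGR2GRAY); n,l,st,ce=cv2.connectedComponentsWithStats((g>120).astype(np.uint8))
    i=1+np.argmax([s[4] if (ce[k+1][1]>35) else 0 for k,s in enumerate(st[1:])]); ys,xs=np.nonzero(l==i)
    b=cv2.boxPoints(cv2.minAreaRect(np.c_[xs,ys].astype(np.float32)))+[360,225]
    p=np.array([atz("top",*q,.03)[:2] for q in b]); e=p-np.roll(p,-1,0); k=np.argmax(np.linalg.norm(e,axis=1)); d=e[k]*np.sign(e[k][1])
    print("C centre",p.mean(0),"mouth yaw",np.degrees(np.arctan2(d[1],d[0])),"size",np.linalg.norm(e,axis=1)[:2],st[i])
E
python3 - <<'E'
from h import *
findC(cv2.imread("pics/top0.png")); findC(robot.snapshot("top"))
for u,v in [(634,217),(641,250),(713,201),(719,233)]: print(atz("top",90+u/2,170+v/2,.044))
E
```

```text
C centre [ 0.4073 -0.362 ] mouth yaw 97.11036868207977 size [0.1628 0.0497] [ 24  40  59  25 980]
C centre [ 0.3889 -0.381 ] mouth yaw 99.87333931585087 size [0.1631 0.0497] [ 31  45  59  28 978]
[ 0.4044 -0.3421  0.044 ]
[ 0.3598 -0.3513  0.044 ]
[ 0.4241 -0.4525  0.044 ]
[ 0.3805 -0.4605  0.044 ]
```

```bash

python3 shift.py '0 0 0 0 0 -.105;0 0 0 0 0 -.105;-.04 -.005 0 0 0 0;-.04 -.005 0 0 0 0;-.04 -.005 0 0 0 0' | sed -n 2,4p
python3 shift.py '-.04 -.005 0 0 0 0;-.04 -.005 0 0 0 0;-.04 -.005 0 0 0 0;-.04 -.005 0 0 0 0;-.04 -.005 0 0 0 0' | sed -n 2,4p
python3 shift.py '-.04 -.005 0 0 0 0;-.04 -.005 0 0 0 0;-.04 -.005 0 0 0 0;-.04 -.005 0 0 0 0;-.04 -.005 0 0 0 0' | sed -n 2,4p
python3 shift.py '-.04 -.005 0 0 0 0;-.04 -.005 0 0 0 0;-.04 -.005 0 0 0 0;0 0 0 0 0 0;0 0 0 0 0 0' | sed -n 2,4p
python3 - <<'E'
from h import *
show(); go([.390,-.402,.12],100.3)
E
```

```text
ee_pos: [0.4995, 0.2386, 0.2748]
orientation: [2.01, 2.411, -0.002]
ft_force: [1.1, -0.5, 0.4]
ee_pos: [0.5106, 0.0367, 0.2757]
orientation: [2.012, 2.409, -0.001]
ft_force: [0.8, -0.9, 0.1]
ee_pos: [0.5216, -0.1643, 0.2761]
orientation: [2.012, 2.41, 0.001]
ft_force: [0.5, 0.7, -0.0]
ee_pos: [0.5279, -0.2856, 0.2756]
orientation: [2.019, 2.405, 0.001]
ft_force: [-0.2, 0.3, 0.2]
t 39.17 tcp [ 0.5279 -0.2856  0.2756] yaw 99.98 tilt 0.05 F [-0.1732  0.276   0.2134] w 0.996 g 0.0 q [ 0.8062  0.4898 -0.5305  1.6382  0.2725  1.0865  0.3738]
turn [ 0.0013  0.0008 -0.0055] rows 0.04584767228398666 | shift [-0.0899 -0.1565  0.1556] rows 5.714539308513068
```

```bash

python3 shift.py '-.018 -.031 .02 0 0 -.005;-.018 -.031 .02 0 0 0;-.018 -.031 .03 0 0 0;-.018 -.031 .04 0 0 0;-.018 -.032 .045 0 0 0' | sed -n 2,4p
python3 shift.py '0 0 0 0 0 0;0 0 0 0 0 0' | sed -n 2,4p
python3 - <<'E'
from h import *
show(); go([.390,-.402,.026],100.3); findC(robot.snapshot("top"))
c,M,s=pose(); w=robot.snapshot("wrist"); cv2.imwrite("pics/w11.png",w)
E
```

```text
ee_pos: [0.4091, -0.385, 0.1461]
orientation: [2.003, 2.415, 0.003]
ft_force: [0.2, -1.1, -0.1]
ee_pos: [0.408, -0.3841, 0.145]
orientation: [-2.008, -2.415, -0.003]
ft_force: [0.8, 0.4, 0.7]
t 39.75 tcp [ 0.408  -0.3841  0.145 ] yaw 100.51 tilt -0.13 F [0.8192 0.4463 0.7102] w 0.999 g 0.0 q [ 1.0223  0.5852 -0.4585  1.8435  0.3469  0.7938  0.5668]
turn [ 0.0008 -0.0022  0.0036] rows 0.03462314607025983 | shift [-0.0144 -0.0209  0.119 ] rows 2.918561241843429
C centre [ 0.381  -0.3623] mouth yaw 97.26642469067092 size [0.1233 0.1213] [ 31  37  48  44 820]
```

```bash

python3 shift.py '-.0145 -.021 0 0 0 0;0 0 .025 0 0 0;0 0 .03 0 0 0;0 0 .03 0 0 0;0 0 .02 0 0 0' 1.0 40| sed -n 2,4p
python3 shift.py '0 0 .013 0 0 0;0 0 0 0 0 0;0 0 0 0 0 0' | sed -n 2,4p
python3 -c 'from h import *; show()'
python3 shift.py '0 0 0 0 0 0;0 0 0 0 0 0;0 0 0 0 0 0;0 0 0 0 0 0;0 0 0 0 0 0' 0.3 40 | sed -n 2,6p
python3 shift.py '0 0 0 0 0 0;0 0 0 0 0 0;0 0 0 0 0 0;0 0 0 0 0 0;0 0 0 0 0 0' | sed -n 2,6p
```

```text
ee_pos: [0.3946, -0.4025, 0.0416]
orientation: [2.001, 2.415, 0.005]
ft_force: [-0.1, 0.5, 0.5]
ee_pos: [0.3942, -0.4035, 0.0302]
orientation: [2.002, 2.414, 0.003]
ft_force: [-0.3, -1.1, -0.8]
t 40.52 tcp [ 0.3942 -0.4035  0.0302] yaw 100.66 tilt 0.18 F [-0.3389 -1.0619 -0.8192] w 0.998 g 0.0 q [ 0.9906  0.7662 -0.3616  1.8677  0.4567  0.5837  0.5229]
ee_pos: [0.3929, -0.4045, 0.03]
orientation: [2.004, 2.412, 0.002]
ft_force: [0.6, 0.1, 0.0]
width: 0.645
grasp_force: 0.0
ee_pos: [0.3928, -0.4042, 0.0296]
orientation: [2.005, 2.413, 0.002]
ft_force: [-0.4, 0.5, 2.1]
width: 0.491
grasp_force: 40.0
```

```bash

python3 shift.py '0 0 -.02 0 0 0;0 0 -.04 0 0 0;0 0 -.04 0 0 0;0 0 -.04 0 0 0;0 0 -.04 0 0 0'|sed -n 2,6p
python3 shift.py '0 0 -.04 0 0 0;0 0 -.04 0 0 0;0 0 0 0 0 .105;0 0 0 0 0 .105;0 0 0 0 0 0'|sed -n 2,6p
python3 - <<'E'
from h import *
show(); go([.404,.357,.29],88.5)
E
```

```text
ee_pos: [0.3914, -0.4032, 0.2108]
orientation: [2.005, 2.414, 0.003]
ft_force: [0.4, -0.4, -2.2]
width: 0.498
grasp_force: 40.0
ee_pos: [0.3914, -0.4037, 0.2898]
orientation: [2.25, 2.185, 0.003]
ft_force: [0.2, 0.3, -1.9]
width: 0.494
grasp_force: 40.0
t 42.18 tcp [ 0.3914 -0.4037  0.2898] yaw 88.31 tilt 0.15 F [ 0.2432  0.349  -1.9296] w 0.494 g 40.0 q [ 1.0996  0.3968 -0.4891  1.7265  0.2083  1.0644  0.5126]
turn [ 0.005   0.0026 -0.0033] rows 0.05249102007699907 | shift [ 0.7607 -0.0073 -0.0002] rows 18.243533220880995
```

```bash

python3 shift.py '.038 .008 0 0 0 0;.038 .008 0 0 0 0;.038 .008 0 0 0 0;.038 .008 0 0 0 0;.038 .008 0 0 0 0' | sed -n 2,4p
python3 shift.py '.038 .008 0 0 0 0;.038 .008 0 0 0 0;.038 .008 0 0 0 0;.038 .008 0 0 0 0;.038 .008 0 0 0 0' | sed -n 2,4p
python3 shift.py '.038 -.009 0 0 0 0;.038 -.009 0 0 0 0;.038 -.009 0 0 0 0;.038 -.009 0 0 0 0;.038 -.009 0 0 0 0' | sed -n 2,4p
python3 shift.py '.038 -.009 0 0 0 0;.038 -.009 0 0 0 0;.038 -.009 0 0 0 0;.038 -.009 0 0 0 0;.038 -.009 0 0 0 0' | sed -n 2,4p
python3 shift.py '0 0 0 0 0 0;0 0 0 0 0 0' | sed -n 2,4p
python3 - <<'E'
from h import *
show(); go([.404,.357,.12],88.5)
E
```

```text
ee_pos: [0.4359, -0.2128, 0.2886]
orientation: [2.243, 2.194, 0.002]
ft_force: [0.8, -0.5, -1.1]
ee_pos: [0.4808, -0.0241, 0.2885]
orientation: [2.243, 2.194, 0.002]
ft_force: [0.9, 0.0, -0.2]
ee_pos: [0.44, 0.1667, 0.288]
orientation: [2.243, 2.194, 0.001]
ft_force: [0.8, -0.3, -0.8]
ee_pos: [0.4001, 0.3576, 0.2871]
orientation: [2.242, 2.193, 0.001]
ft_force: [1.1, 0.8, -1.4]
ee_pos: [0.399, 0.3586, 0.2872]
orientation: [2.238, 2.2, 0.001]
ft_force: [0.7, -0.3, -0.8]
t 44.02 tcp [0.399  0.3586 0.2872] yaw 89.02 tilt 0.08 F [ 0.7412 -0.3305 -0.8421] w 0.496 g 40.0 q [-0.1861  0.429  -0.8148  1.7774  0.3525  1.0865 -1.1401]
turn [0.0027 0.0015 0.009 ] rows 0.07606298382913598 | shift [-0.0015  0.005   0.1672] rows 4.012492581511289
```

```bash

python3 shift.py '-.001 .004 0 0 0 .005;0 0 .03 0 0 0;0 0 .04 0 0 0;0 0 .04 0 0 0;0 0 .035 0 0 0' | sed -n 2,4p
python3 shift.py '0 0 .022 0 0 0;0 0 0 0 0 0;0 0 0 0 0 0' | sed -n 2,4p
python3 - <<'E'
from h import *
show(); go([.404,.357,.0915],88.5)
E
```

```text
ee_pos: [0.4069, 0.3519, 0.1407]
orientation: [2.253, 2.18, 0.001]
ft_force: [1.2, 0.5, -0.5]
ee_pos: [0.4064, 0.353, 0.1205]
orientation: [2.253, 2.182, -0.001]
ft_force: [-0.3, 0.8, -0.6]
t 44.68 tcp [0.4064 0.353  0.1205] yaw 88.16 tilt 0.23 F [-0.3005  0.8345 -0.5535] w 0.497 g 40.0 q [-0.2958  0.6495 -0.6678  1.9029  0.5656  0.7863 -1.3107]
turn [ 0.0034  0.004  -0.006 ] rows 0.06347483448420292 | shift [ 0.0039 -0.0025  0.029 ] rows 0.7035084967242884
```

```bash

python3 shift.py '.004 -.002 .012 0 0 0;0 0 .010 0 0 0;0 0 .005 0 0 0;0 0 .0015 0 0 0;0 0 0 0 0 0' | sed -n 2,4p
python3 shift.py '0 0 0 0 0 0;0 0 0 0 0 0;0 0 0 0 0 0;0 0 0 0 0 0' .66 | sed -n 2,5p
python3 shift.py '0 0 -.01 0 0 0;0 0 -.03 0 0 0;0 0 -.04 0 0 0;0 0 -.04 0 0 0;0 0 -.04 0 0 0' | sed -n 2,4p
python3 - <<'E'
from h import *
print(tri(ray("top",190.2,247.5),ray("scene",369.8,240.1)), atz("top",190.2,247.5,.165))
go([.492,.215,.26],-1.5); go([.492,.215,.26],178.5);show()
E
```

```text
ee_pos: [0.4041, 0.3588, 0.0924]
orientation: [2.252, 2.184, 0.003]
ft_force: [0.0, -0.4, -1.5]
ee_pos: [0.4043, 0.3592, 0.0929]
orientation: [2.252, 2.184, 0.004]
ft_force: [0.4, 0.5, -0.2]
width: 0.658
ee_pos: [0.4027, 0.3592, 0.255]
orientation: [2.251, 2.185, 0.003]
ft_force: [0.5, 0.1, 0.4]
(array([0.4902, 0.2196, 0.1589]), np.float64(0.0014129788946492601)) [0.4914 0.2174 0.165 ]
turn [ 0.0048 -0.0021  1.5671] rows 12.536680195487131 | shift [ 0.093   0.1418 -0.005 ] rows 4.068540614428091
turn [ 0.0021  0.0048 -1.5745] rows 12.596149623715318 | shift [-0.093  -0.1418 -0.005 ] rows 4.068540614428091
t 45.85 tcp [0.4027 0.3592 0.255 ] yaw 88.29 tilt 0.1 F [0.4673 0.0554 0.3636] w 0.66 g 0.0 q [-0.2046  0.4712 -0.794   1.8051  0.3932  1.028  -1.1816]
```

```bash

python3 shift.py '0 0 0 0 0 -.1211;0 0 0 0 0 -.1211;0 0 0 0 0 -.1211;0 0 0 0 0 -.1211;0 0 0 0 0 -.1211' .7 40 | sed -n 2,4p
python3 shift.py '0 0 0 0 0 -.1211;0 0 0 0 0 -.1211;0 0 0 0 0 -.1211;0 0 0 0 0 -.1211;0 0 0 0 0 -.1211' | sed -n 2,4p
python3 shift.py '0 0 0 0 0 -.1211;0 0 0 0 0 -.1211;0 0 0 0 0 -.1211;-.023 -.035 0 0 0 0;-.023 -.035 0 0 0 0' | sed -n 2,4p
python3 shift.py '-.023 -.035 0 0 0 0;-.02 -.034 0 0 0 0;0 0 0 0 0 0;0 0 0 0 0 0' | sed -n 2,4p
python3 - <<'E'
from h import *
show(); go([.491,.218,.2],178.5); c,M,s=pose(); np.save("pose12.npy",np.r_[s["ee_pos"],s["orientation"]])
w=robot.snapshot("wrist"); t=robot.snapshot("top"); cv2.imwrite("pics/w12.png",w)
cv2.imwrite("pics/v12.png",np.hstack([w[:, 70:470],cv2.resize(t[170:320,90:232],(400,420),interpolation=2)]))
E
```

```text
ee_pos: [0.4033, 0.3593, 0.2535]
orientation: [1.489, 2.76, 0.002]
ft_force: [0.3, -1.0, -0.5]
ee_pos: [0.4033, 0.3592, 0.2533]
orientation: [0.599, 3.078, -0.001]
ft_force: [-0.2, -0.7, 1.1]
ee_pos: [0.4461, 0.2897, 0.254]
orientation: [0.032, 3.136, -0.0]
ft_force: [0.7, -0.4, 0.5]
ee_pos: [0.4896, 0.2158, 0.2534]
orientation: [0.052, 3.136, -0.004]
ft_force: [-1.0, 0.4, 0.7]
t 47.43 tcp [0.4896 0.2158 0.2534] yaw 178.11 tilt 0.29 F [-1.0385  0.4081  0.6931] w 0.699 g 0.0 q [ 0.334   0.6261 -1.1586  1.8085  0.6389  1.1385  0.4952]
turn [-0.0027  0.005  -0.0068] rows 0.07086327331178661 | shift [-0.0014  0.0023  0.0534] rows 1.2830332980128296
```

View pics/v12.png

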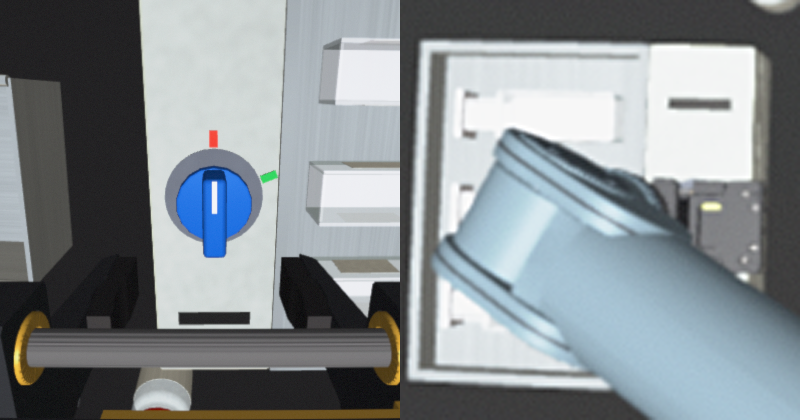

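```bash
python3 - <<'E'
from h import *
p=np.load("pose12.npy"); s={"ee_pos":p[:3],"orientation":p[3:]}
for v in (172,178,182,238,256): print(v,atz("wrist",284.7,v,.165,s))
print(atz("wrist",284,201,.131,s))
w=cv2.imread("pics/w12.png"); print(w[165:262:4,284].tolist())
E
```

```text
172 [0.4573 0.2197 0.165 ]
178 [0.4608 0.2196 0.165 ]
182 [0.4632 0.2196 0.165 ]
238 [0.498  0.2186 0.165 ]
256 [0.5099 0.2183 0.165 ]
[0.4843 0.2189 0.131 ]
[[125, 102, 92], [196, 101, 39], [97, 45, 15], [100, 48, 15], [214, 170, 150], [248, 245, 244], [247, 244, 243], [247, 244, 243], [248, 245, 244], [248, 245, 244], [248, 245, 244], [248, 245, 244], [243, 220, 203], [229, 118, 40], [228, 117, 37], [228, 116, 33], [227, 114, 32], [226, 113, 30], [226, 113, 34], [226, 112, 30], [226, 112, 30], [225, 111, 26], [224, 110, 26], [185, 124, 98], [216, 217, 211]]
```

```bash
python3 - <<'E'
from h import *
go([.488,.2188,.157],178.5)
E
```

```text
turn [-0.0012  0.0051 -0.0003] rows 0.04219903615973649 | shift [-0.0003 -0.0003  0.0968] rows 2.322261524868206
```

```bash

python3 shift.py '0 0 .03 0 .005 0;0 0 .03 0 0 0;0 0 .025 0 0 0;0 0 .011 0 0 0;0 0 0 0 0 0' | sed -n 2,4p
python3 - <<'E'
from h import *
show();go([.488,.2188,.157],178.5)
E
python3 shift.py '0 0 0 0 0 0;0 0 0 0 0 0;0 0 0 0 0 0;0 0 0 0 0 0;0 0 0 0 0 0' 0.0 15 | sed -n 2,6p
python3 shift.py '0 0 0 0 0 0;0 0 0 0 0 0;0 0 0 0 0 0;0 0 0 0 0 0;0 0 0 0 0 0' | sed -n 2,6p
python3 -c 'from h import *; show()'
```

```text
ee_pos: [0.4864, 0.219, 0.1556]
orientation: [-0.038, -3.138, 0.005]
ft_force: [0.1, 0.2, -0.3]
t 47.95 tcp [0.4864 0.219  0.1556] yaw 178.62 tilt -0.2 F [ 0.0947  0.2155 -0.2971] w 0.701 g 0.0 q [ 0.2455  0.7441 -1.0417  1.8836  0.7744  0.9905  0.3973]
turn [-0.003  -0.0035  0.002 ] rows 0.04022925220130004 | shift [-0.0016 -0.0001 -0.0014] rows 0.051498976324832565
ee_pos: [0.4888, 0.2184, 0.158]
orientation: [0.043, 3.14, -0.002]
ft_force: [-1.1, -0.3, -0.1]
width: 0.35
grasp_force: 0.0
ee_pos: [0.4885, 0.2189, 0.1575]
orientation: [0.042, 3.141, -0.001]
ft_force: [1.2, 2.4, 1.8]
width: 0.17
grasp_force: 15.0
t 48.78 tcp [0.4885 0.2189 0.1575] yaw 178.46 tilt 0.02 F [1.1702 2.3827 1.7606] w 0.17 g 15.0 q [ 0.2483  0.7421 -1.0433  1.8814  0.7742  0.99    0.3975]
```

```bash

python3 shift.py '0 0 0 0 0 0;0 0 .004 0 0 0;0 0 .004 0 0 0;0 0 .004 0 0 0;0 0 .003 0 0 0' - 40 | sed -n 2,6p
python3 shift.py '0 0 0 0 0 0;0 0 0 0 0 0' | sed -n 2,6p
python3 -c 'from h import *; show()'
```

```text
ee_pos: [0.4895, 0.2196, 0.1465]
orientation: [0.042, 3.138, -0.005]
ft_force: [-11.3, -11.8, 65.0]
width: 0.167
grasp_force: 40.0
ee_pos: [0.4895, 0.2195, 0.1466]
orientation: [0.042, 3.137, -0.005]
ft_force: [-9.0, -8.0, 47.1]
width: 0.166
grasp_force: 40.0
t 49.37 tcp [0.4895 0.2195 0.1466] yaw 178.46 tilt 0.24 F [-8.9667 -7.9805 47.129 ] w 0.166 g 40.0 q [ 0.2355  0.756  -1.0282  1.8864  0.7965  0.9745  0.3805]
```

```bash

python3 shift.py '0 0 -.0025 0 0 0;0 0 0 0 0 0' | sed -n 2,6p
python3 shift.py '0 0 0 0 0 .06;0 0 0 0 0 .08;0 0 0 0 0 .08;0 0 0 0 0 .08' | sed -n 2,6p
python3 -c 'from h import *; show()'
```

```text
ee_pos: [0.4893, 0.2192, 0.1469]
orientation: [0.042, 3.138, -0.002]
ft_force: [-3.9, -3.8, 26.4]
width: 0.167
grasp_force: 40.0
ee_pos: [0.4893, 0.2192, 0.147]
orientation: [0.517, 3.096, -0.002]
ft_force: [-4.1, -1.8, 24.5]
width: 0.167
grasp_force: 40.0
t 49.87 tcp [0.4893 0.2192 0.147 ] yaw 161.04 tilt 0.18 F [-4.1388 -1.7565 24.5168] w 0.167 g 40.0 q [ 0.2016  0.7211 -0.9674  1.8881  0.7429  0.9395  0.1173]
```

```bash

python3 shift.py '0 0 0 0 0 .09;0 0 0 0 0 .09;0 0 0 0 0 .09;0 0 0 0 0 .09;0 0 0 0 0 .09' | sed -n 2,6p
python3 shift.py '0 0 0 0 0 .09;0 0 0 0 0 .09;0 0 0 0 0 .09;0 0 0 0 0 .09;0 0 0 0 0 .09' | sed -n 2,6p
python3 shift.py '0 0 0 0 0 .02;0 0 0 0 0 0' | sed -n 2,6p
python3 -c 'from h import *; show(); print(robot.get_state()["torque"])'
```

```text
ee_pos: [0.4893, 0.2191, 0.147]
orientation: [1.195, 2.902, -0.001]
ft_force: [-3.9, -1.9, 25.1]
width: 0.163
grasp_force: 40.0
ee_pos: [0.4893, 0.2191, 0.147]
orientation: [1.812, 2.562, 0.0]
ft_force: [-5.2, -1.1, 25.2]
width: 0.169
grasp_force: 40.0
ee_pos: [0.4893, 0.2191, 0.147]
orientation: [1.832, 2.547, -0.0]
ft_force: [-3.8, -1.7, 25.1]
width: 0.168
grasp_force: 40.0
t 50.87 tcp [0.4893 0.2191 0.147 ] yaw 108.53 tilt 0.18 F [-3.8044 -1.6568 25.1098] w 0.168 g 40.0 q [ 0.0716  0.6311 -0.7664  1.8949  0.5812  0.8501 -0.6741]
[-0.5494  0.8933  0.3611]
```

```bash

python3 shift.py '0 0 -.004 0 0 -.01;0 0 -.004 0 0 0;0 0 -.003 0 0 0;0 0 0 0 0 0' | sed -n 2,6p
python3 shift.py '0 0 0 0 0 0;0 0 0 0 0 0;0 0 0 0 0 0;0 0 0 0 0 0' .5 | sed -n 2,6p
python3 shift.py '0 0 -.01 0 0 0;0 0 -.03 0 0 0;0 0 -.04 0 0 0;0 0 -.04 0 0 0;0 0 -.03 0 0 0' | sed -n 2,6p
python3 shift.py '-.03 0 -.02 0 0 0;-.04 0 0 0 0 0;-.04 0 0 0 0 0;-.04 0 0 0 0 0;-.04 0 0 0 0 0' | sed -n 2,6p
python3 shift.py '-.04 0 0 0 0 0;-.04 0 0 0 0 0;0 0 0 0 0 0;0 0 0 0 0 0' | sed -n 2,6p
python3 - <<'E'
from h import *
show(); t=blobs(); s=robot.snapshot("scene")
a=cv2.resize(s[180:420,270:530],(455,420),interpolation=2); b=cv2.resize(t[170:320,90:345],(345,203),interpolation=2)
cv2.imwrite("pics/v13.png",np.hstack([a,np.vstack([b,cv2.resize(t[225:270,170:218],(345,217),interpolation=2)])]))
E
```

```text
ee_pos: [0.4891, 0.2188, 0.1561]
orientation: [1.821, 2.558, 0.001]
ft_force: [2.7, 4.2, 2.3]
width: 0.169
grasp_force: 40.0
ee_pos: [0.4877, 0.2173, 0.1549]
orientation: [1.822, 2.559, -0.006]
ft_force: [0.0, 0.0, 0.6]
width: 0.443
grasp_force: 0.0
ee_pos: [0.4883, 0.2191, 0.3092]
orientation: [1.82, 2.559, 0.0]
ft_force: [0.7, 0.1, 0.1]
width: 0.503
grasp_force: 0.0
ee_pos: [0.5506, 0.0371, 0.3268]
orientation: [1.821, 2.559, -0.003]
ft_force: [1.0, 0.5, 0.3]
width: 0.499
grasp_force: 0.0
ee_pos: [0.5768, -0.0394, 0.326]
orientation: [1.828, 2.554, -0.004]
ft_force: [-0.5, 0.8, 0.1]
width: 0.499
grasp_force: 0.0
t 52.7 tcp [ 0.5768 -0.0394  0.326 ] yaw 108.81 tilt 0.08 F [-0.4593  0.7669  0.0734] w 0.499 g 0.0 q [ 0.6002  0.4773 -0.841   1.624   0.3762  1.2116  0.0081]
```

View pics/v13.png

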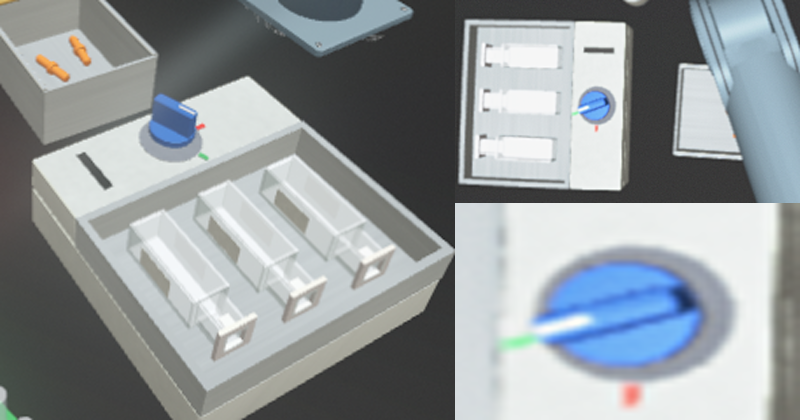

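The picture shows all three bottles flat in the basin, both bars in the tray, and the dial's white line at the green mark. The dial rose 9 mm while still gripped, so it is back up.

```bash
python3 -c 'from plant import robot; print(robot.sign_off())'
```

```text
the job is handed in; nothing more can be done
None
```

The job is done and handed in: both bars are in the tray, all three bottles lie in the basin, and the dial is turned to green and back up, at about 53 s of the 200 s allowed.

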